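# Slide the wash pots off the hot plate and brush them out

### The job

Take every pot off the hot plate by sliding it over the counter, without lifting it, from its red ring to any free blue ring on the pale panel. When all stand in blue rings, scrub them out with the long brush, cleanest first (white, then yellow, then green, passing over any that is not there): in each pot push the brush right down to the bottom, draw it up until its foot is near the rim, and push it right down again. Then stand the brush back in its holder, with every pot upright in a blue ring, and leave the other things on the counter alone.

Things in the scene. Friction and masses are not known exactly. Their poses are not given: they have to be found in the camera images.
- pot_white: White enamel pot, open-topped, loose, 0.3 kg; may be absent. Origin: centre of underside, z up. 80 mm diameter, 80 mm high, wall 3 mm, inner floor 5 mm above origin. Straight black bar handle along its own +x, level, 16 mm wide, 14 mm high, centre line 62 mm above the underside, from 40 to 124 mm off the axis. Starts in a red ring, handle roughly away from the robot; slides anywhere on the flat counter
- pot_yellow: Yellow enamel pot, open-topped, loose, 0.3 kg; may be absent. Origin: centre of underside, z up. 80 mm diameter, 80 mm high, wall 3 mm, inner floor 5 mm above origin. Straight black bar handle along its own +x, level, 16 mm wide, 14 mm high, centre line 62 mm above the underside, from 40 to 124 mm off the axis. Starts in a red ring, handle roughly away from the robot; slides anywhere on the flat counter
- pot_green: Green enamel pot, open-topped, loose, 0.3 kg; may be absent. Origin: centre of underside, z up. 80 mm diameter, 80 mm high, wall 3 mm, inner floor 5 mm above origin. Straight black bar handle along its own +x, level, 16 mm wide, 14 mm high, centre line 62 mm above the underside, from 40 to 124 mm off the axis. Starts in a red ring, handle roughly away from the robot; slides anywhere on the flat counter
- cool_0 (a point): centre of a blue ring (100 mm inside, 108 mm outside diameter) flush in the pale cooling panel at counter height; the three blue rings lie in a row 115 mm apart (this is number 0), beside the row of red rings
- cool_1 (a point): centre of a blue ring (100 mm inside, 108 mm outside diameter) flush in the pale cooling panel at counter height; the three blue rings lie in a row 115 mm apart (this is number 1), beside the row of red rings
- cool_2 (a point): centre of a blue ring (100 mm inside, 108 mm outside diameter) flush in the pale cooling panel at counter height; the three blue rings lie in a row 115 mm apart (this is number 2), beside the row of red rings
- hot_panel: black glass panel with three red rings in a row 115 mm apart along its y axis (where the pots start), flush with the counter, 150 x 346 mm. Origin: centre of the middle ring. It lies left or right of the cooling panel, ends nearly touching; there is no step between
- brush: long upright bottle brush, loose, 60 g, 185 mm long. Origin: centre of the flat underside of its bristle head (its foot), z up along the handle. Cream stiff bristle head 30 mm diameter, 30 mm high; thin neck; round red handle 16 mm diameter from 70 to 185 mm above the foot. It starts standing in the holder
- holder: round white holder for the brush, fixed, open on top, 55 mm high, 60 mm outside diameter, mouth 48 mm inside diameter, inner floor 5 mm above its origin. Origin: centre of its underside. It stands between the row of pots and the robot
- amber_bottle: amber bottle, 56 mm diameter, 110 mm high, a bystander; origin at the centre of its underside
- cup: glass cup, 64 mm diameter, 80 mm high, a bystander; origin at the centre of its underside
- jar: white jar with a blue cap, 60 mm diameter, 70 mm high, a bystander beyond the pots; origin at the centre of its underside
Mind the look-alikes: they are no part of the job. What is shaped like the pot_white but purple is not meant.

How it is judged:
By the outcome, as a careful person would: the job done as asked, in the order asked, and still so for the second after the job is handed in, with the robot touching nothing.
Of pot_white, pot_yellow, pot_green only 2 to 3 are there at a start; the rules pass over those that are not, and their reading is None.
At some moment in a run one of pot_white, pot_yellow, pot_green may be knocked a few centimetres aside while the robot is not near it.
It also fails if it takes over 210 s, if anything falls off the work surface, if the arm or the gripper's body presses on something with over 40 N, if the wrist force passes 120 N, or if a joint passes its speed limit or range.

### The arm

A 7-joint arm with a two-finger parallel gripper is mounted at the origin on the work surface. World frame = base frame: x ahead of the robot, y to its left, z up, the work surface at z = 0. Lengths are in mm, angles in rad, forces in N, time in s.
With the tool pointing down it reaches from about 400 to 875 mm from the base axis. Payload 4.4 kg.
Tool frame: the origin (TCP) lies at the very end of the fingers, on their centre line; the grasp point (between the pads) lies 19 mm behind it; z points along the fingers, x is the direction in which the jaws open and shut, and the axes are right-handed (so a half turn about z gives the same grasp; the last joint's range is limited). The gripper opens to 85 mm and grips with 20 to 120 N. Pads are 22 mm wide; open, the fingers measure 114 mm over their backs; the gripper's body (76 mm by 85 mm) begins 54 mm behind the grasp point. The pads swing forward as they close: fully open they stand 13 mm farther back than shut.
Start: joints at [-1.36, 0.628, 0.038, 1.517, -0.027, 0.996, -0.02], TCP at [177.607, 625.279, 231.313] pointing down, gripper open.
Joint ranges: [-3.06, 3.06], [-0.37, 2.12], [-1.25, 1.32], [0.18, 2.47], [-1.1, 4.24], [0.23, 1.98], [-2.94, 2.94]. Speed limits (rad/s): [2.57, 2.57, 3.14, 3.14, 3.14, 3.14, 3.14].

### API

Orientations are given as [roll, pitch, yaw] about the fixed x, y, z axes, in that order (R = Rz(yaw) Ry(pitch) Rx(roll)).
In Python, from cell import * gives the robot as it stands. The module is installed in compiled form; this text tells all that it offers.
- The arm moves only by the tool play_rows, never from a script. Its argument "targets" is a list of rows, each an object with "slide": the shift along the tool's x, y, z in mm, a list of three; "turn": the turn, a rotation vector about the tool's x, y, z in degrees, a list of three; "hand": the finger opening in mm, from 0 to 85.4. A call has 1 to 5 rows; each row shifts and turns the commanded pose from where the row before left it, along the tool's axes as they then stand; what a row does not reach is not made up. A row lasts 1/8 s, in which the tool goes at most 62.5 mm and 10.7 degrees, less where a joint would pass 70% of its speed; a pose out of reach is approached as far as the arm can. A call is refused whole if a number of a shift passes 62.5 or a number of a turn 10.7, either way. A call with a gripper value outside its range is refused whole. The fingers move at their own pace and stop on an object; the grip force is fixed at half the most. Time passes only in rows, so rows that do not move let the fingers close. It gives the time, the measured TCP pose, the force and the opening at its end, in the units of the state.
- read_state(): the state, without advancing time (a new reading comes with each control period).
- get_image(name): name is "scene" or "top" or "wrist"; returns (picture, depth): 420x560x3 uint8, blue, green, red; 420x560 float32, mm along the optical axis (not along the pixel's ray), 0 where there is no reading.
- calibration(name): a dict with "K" (3x3 intrinsics, pixels), "D" ([k1, k2, p1, p2, k3] as OpenCV has them; the pictures are not rectified), "R" (3x3) and "t" (3): a world point X has camera coordinates R X + t. Camera axes: x right, y down, z forward; pixel columns grow to the right and rows downward; lengths in mm; the calibration is good to about 2 mm. A picture is of the moment at which its call begins: read the wrist's pose just before it. calibration takes no time and is no camera call; for the wrist camera it gives the pose at the moment of the call.
- finish_job(): hands the job in, once; it reports no verdict.
The state is a dict: "clock": time; "qpos": joint angles; "qd": joint speeds; "tau": joint torques, N m; "eef_pos": TCP position; "tool_rot": TCP orientation; "force": force on the tool from outside, world axes, zero at the start; "torque": the same for the moment, N m; "width": finger opening in mm.
Only numpy, scipy, OpenCV 4.12 (cv2) and the standard library are available. Lean on these libraries where they do the work, as an engineer would, in place of code of your own. Each camera call takes 0.05 s, during which the arm holds its last target.

## Working session

There is one attempt and no reset: what is moved stays moved. The work goes in short steps, Python scripts to look and compute and a tool call to move; the robot and the scene stay as the last step left them, time stands still between calls to the robot, and variables do not carry over. Pictures are saved under pics/ and viewed, and the job is handed in when it is done.

Besides the shell and the picture viewer there is one more tool, called after "Call:" as name(argument=value, ...) on one line, values as JSON. play_rows: Moves the arm, as the interface text tells. Its arguments: {"type":"object","properties":{"targets":{"type":"array"}},"required":["targets"]}

```bash
mkdir -p pics; ls
python3 - <<'E'
from cell import *
import cv2, numpy as np
s=read_state(); print(s)
for n in("scene","top","wrist"):
    im,d=get_image(n); cv2.imwrite(f"pics/{n}0.png",im); np.save(f"pics/{n}0.npy",d)
    c=calibration(n); print(n,c)
E
```

```text
pics
{'clock': 0.0, 'qpos': array([-1.3597785 ,  0.62934843,  0.03842891,  1.51836468, -0.02700957,
        0.99631211, -0.0200165 ]), 'qd': array([ 0.00017835, -0.0008163 ,  0.00085095,  0.00062534, -0.00154626,
       -0.00115085, -0.00051993]), 'tau': array([ 1.39728331e-04, -5.63413131e+01,  1.22552443e+00, -1.93454969e+01,
        1.07966020e-02,  1.03657233e-02, -1.49911614e-05]), 'eef_pos': array([177.43269883, 624.6603576 , 230.3884259 ]), 'tool_rot': array([3.14158284e+00, 1.91506308e-03, 1.29396741e+00]), 'force': array([ 0.12071238, -0.69233738, -0.59203556]), 'torque': array([ 0.03992295, -0.02238427, -0.02439276]), 'width': 85.33043504412448}
scene {'K': array([[487.62097408,   0.        , 274.39410727],
       [  0.        , 487.62097408, 211.45248637],
       [  0.        ,   0.        ,   1.        ]]), 'D': array([-0.13775002,  0.        ,  0.        ,  0.        ,  0.        ]), 'R': array([[ 0.8480193 ,  0.52986507, -0.01030882],
       [ 0.29231901, -0.48388837, -0.82486462],
       [-0.44205527,  0.69648766, -0.56523631]]), 't': array([-435.11394544, -124.1546243
[... 226 characters left out ...]
        ,  0.        ,  0.        ]), 'R': array([[-0.025591  , -0.99966252,  0.00446643],
       [-0.98869401,  0.02464937, -0.14790726],
       [ 0.14774725, -0.00820102, -0.98899115]]), 't': array([ -7.19613185, 531.63005547, 916.88466556])}
wrist {'K': array([[365.21942486,   0.        , 284.73794664],
       [  0.        , 365.21942486, 211.01726643],
       [  0.        ,   0.        ,   1.        ]]), 'D': array([-0.02673317,  0.        ,  0.        ,  0.        ,  0.        ]), 'R': array([[ 0.27370011,  0.96181234, -0.00229485],
       [ 0.92198548, -0.2616857 ,  0.28541789],
       [ 0.27391792, -0.08023472, -0.95840042]]), 't': array([-648.33041291,  -36.5864085 ,  380.11169785])}
```

View pics/scene0.png

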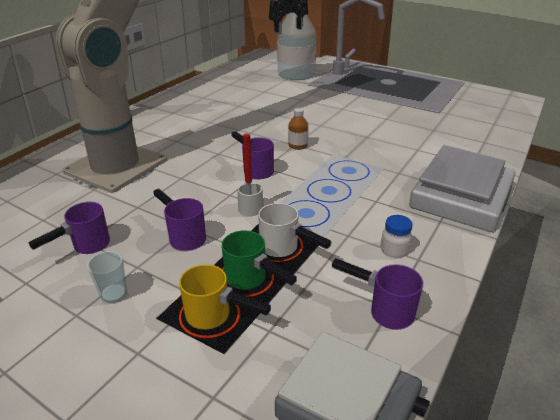

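View pics/top0.png

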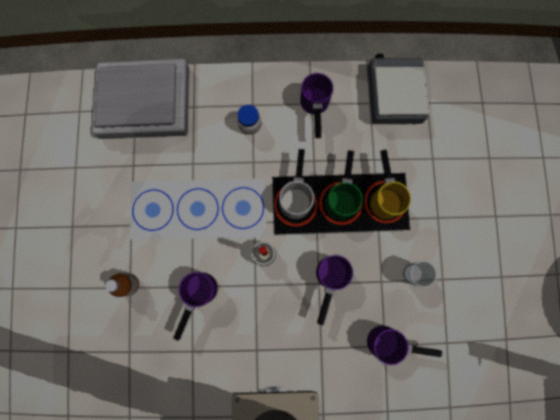

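View pics/wrist0.png

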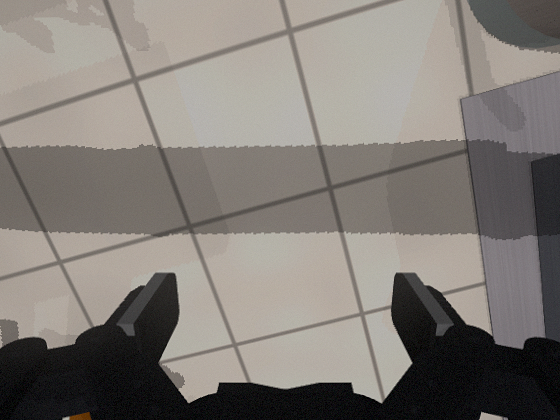

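Scene: yellow pot (205,295), green (245,260) and white (280,230) stand on the black panel, and the purple ones are look-alikes. In the top view the pots are at (390,198), (344,200) and (296,200), the blue rings at (152,210), (198,208) and (243,208), and the holder with brush at (264,253).

```bash
cat > h.py <<'E'
from cell import *
import cv2, numpy as np
from scipy.optimize import least_squares
from scipy.spatial.transform import Rotation as Ro
def cloud(n):
    c=calibration(n); im,d=get_image(n)
    h,w=d.shape; u,v=np.meshgrid(np.arange(w),np.arange(h))
    p=cv2.undistortPoints(np.stack([u,v],-1).reshape(-1,1,2).astype(float),c["K"],c["D"]).reshape(h,w,2)
    X=np.dstack([p,np.ones((h,w))])*d[...,None]
    W=(X-c["t"])@c["R"]; W[d<=0]=np.nan
    return im,d,W,p,c
def plane(p,c,z):
    # p normalised Nx2 -> world on plane z
    r=np.column_stack([p,np.ones(len(p))])@c["R"]; o=-c["R"].T@c["t"]
    return o+r*((z-o[2])/r[:,2])[:,None]
def circ(P,r=None):
    c0=np.r_[P.mean(0),40 if r is None else r]
    if r is None: f=lambda q:np.hypot(P[:,0]-q[0],P[:,1]-q[1])-q[2]
    else:
        f=lambda q:np.hypot(P[:,0]-q[0],P[:,1]-q[1])-r; c0=c0[:2]
    s=least_squares(f,c0,loss='soft_l1',f_scale=2); return s.x,np.sqrt(np.mean(s.fun**2))
def col(im):
    hsv=cv2.cvtColor(im,cv2.COLOR_BGR2HSV).astype(int); return hsv[...,0],hsv[...,1],hsv[...,2]
E
cat > look.py <<'E'
from h import *
import sys
im,d,W,p,c=cloud("top"); H,S,V=col(im)
if len(sys.argv)>1: cv2.imwrite("pics/"+sys.argv[1],im)
Z=W[...,2]
reg=(W[...,0]>380)&(W[...,0]<720)&(abs(W[...,1])<420)
m={"yellow":(H>18)&(H<34)&(S>120),"green":(H>45)&(H<85)&(S>110)}
m["white"]=(S<60)&(V>60)&(Z>20)&(Z<95)
blue=(H>105)&(H<125)&(S>70)
def comps(mask,mn=15):
    n,l,st,ce=cv2.connectedComponentsWithStats(mask.astype(np.uint8),connectivity=8)
    return [(l==i,st[i],ce[i]) for i in range(1,n) if st[i,4]>=mn]
for k in m:
    for q,st,ce in comps(m[k]&reg,60):
        if k=="white" and st[4]<250: continue
        # rim points
        rim=q&(Z>72)&(Z<90)
        if rim.sum()<15: print(k,"?",ce,st[4],np.nanmax(Z[q]));continue
        P=plane(p[rim],c,80)[:,:2]; x,e=circ(P,38.5)
        # handle: dark points with 50<z<80, radius 45..130
        r=np.hypot(W[...,0]-x[0],W[...,1]-x[1])
        hm=(V<60)&(S<140)&(Z>50)&(Z<85)&(r>55)&(r<128)&(W[...,0]>x[0]-30)
        L=comps(hm,15)
        ang=None
        if L:
            hq=max(L,key=lambda t:t[1][4])[0]
            Q=plane(p[hq],c,69)[:,:2]-x; a=Q.mean(0); ang=np.degrees(np.arctan2(a[1],a[0]))
        print(k,"px",ce.round(),st[4],"ctr",x.round(1),"rms",e.round(2),"n",rim.sum(),"zmed",np.nanmedian(Z[rim]).round(1),"handle deg",ang,"n",hq.sum() if L else 0,"rmax",np.hypot(*Q.T).max() if L else 0)
bm=blue&(abs(Z)<8)&reg
for q,st,ce in comps(bm,40):
    P=plane(p[q],c,0)[:,:2]; x,e=circ(P); print("blue px",ce.round(),st[4],"ctr",x.round(1),e.round(2),"mean",P.mean(0).round(1),"z",np.nanmedian(Z[q]).round(1))
red=((H<8)|(H>172))&(S>130)
for q,st,ce in comps(red&(Z>60)&reg,3):
    print("red high",ce.round(),st[4],np.nanmedian(W[q],0).round(1),"max",np.nanmax(Z[q]).round(1))
# holder rim
E
python3 look.py
```

```text
yellow px [390. 200.] 1181 ctr [ 553.4 -291.9] rms 1.64 n 177 zmed 79.0 handle deg 6.99422921808748 n 174 rmax 122.78913802207073
green px [343. 201.] 1113 ctr [ 554.3 -175.5] rms 1.34 n 168 zmed 79.4 handle deg -10.385819296853954 n 164 rmax 122.67843434029588
white px [296. 195.] 307 ctr [559.8 -62.1] rms 2.23 n 183 zmed 79.6 handle deg -7.75298967506851 n 143 rmax 121.1432984851537
blue px [242. 208.] 228 ctr [553.9  70.1  52. ] 1.37 mean [553.4  71.6] z 1.5
blue px [152. 210.] 228 ctr [554.4 300.3  51.9] 1.34 mean [553.8 300.3] z 1.6
blue px [197. 209.] 232 ctr [554.  185.1  51.7] 1.37 mean [553.  185.2] z 1.5
blue px [197. 208.] 174 ctr [554.4 185.3  13.4] 4.54 mean [554.3 185.2] z 1.8
blue px [243. 207.] 175 ctr [553.7  69.9  13.3] 4.53 mean [553.7  69.8] z 1.7
blue px [152. 209.] 172 ctr [554.4 300.5  13.4] 4.55 mean [554.4 300.5] z 2.2
red high [263. 250.] 51 [434.3  14.2 189.5] max 193.9
```

```bash
cat > plan.py <<'E'
from h import *
import sys
# args: x y z yawdeg
x,y,z,yaw=map(float,sys.argv[1:5])
s=read_state(); R=Ro.from_euler('xyz',s["tool_rot"]).as_matrix()
Rt=Ro.from_euler('xyz',[np.pi,0,np.radians(yaw)]).as_matrix()
d=Ro.from_matrix(R.T@Rt).as_rotvec(degrees=True)
D=np.array([x,y,z])-s["eef_pos"]
print("t",s["clock"],"pos",s["eef_pos"].round(1),"rpy",np.degrees(s["tool_rot"]).round(1),"F",s["force"].round(1),"w",round(s["width"],1))
print("turn",d.round(1),"slide in target frame",(Rt.T@D).round(1),"norm",np.linalg.norm(D).round(1), "in current", (R.T@D).round(1))
print("q",s["qpos"].round(2))
E
python3 plan.py 647 -74 160 82.2
```

```text
t 0.2 pos [177.5 624.9 230.7] rpy [-1.80e+02  1.00e-01  7.41e+01] F [-0.2 -0.2  0.3] w 85.6
turn [-0.   0.1 -8.1] slide in target frame [-628.7  560.    70.7] norm 844.9 in current [-543.9  642.7   71.3]
q [-1.36  0.63  0.04  1.52 -0.03  1.   -0.02]
```

Call:
play_rows(targets=[{"slide": [0,0,0],"turn": [0,0,-8.1],"hand": 85},{"slide": [-42,37,0],"turn": [0,0,0],"hand": 85},{"slide": [-42,37,0],"turn": [0,0,0],"hand": 85},{"slide": [-42,37,0],"turn": [0,0,0],"hand": 85},{"slide": [-42,37,0],"turn": [0,0,0],"hand": 85}])

```text
clock: 0.82
eef_pos: [302.4, 437.2, 231.3]
tool_rot: [3.141, -0.0, 1.435]
force: [0.5, 0.1, 0.2]
width: 84.9
```

Call:
play_rows(targets=[{"slide": [-42,37,5],"turn": [0,0,0],"hand": 85},{"slide": [-42,37,5],"turn": [0,0,0],"hand": 85},{"slide": [-42,37,5],"turn": [0,0,0],"hand": 85},{"slide": [-42,37,5],"turn": [0,0,0],"hand": 85},{"slide": [-42,37,5],"turn": [0,0,0],"hand": 85}])

```text
clock: 1.45
eef_pos: [457.4, 204.3, 206.2]
tool_rot: [3.141, -0.0, 1.436]
force: [0.5, 0.5, 0.0]
width: 85.0
```

Call:
play_rows(targets=[{"slide": [-42,37,5],"turn": [0,0,0],"hand": 85},{"slide": [-42,37,5],"turn": [0,0,0],"hand": 85},{"slide": [-42,37,5],"turn": [0,0,0],"hand": 85},{"slide": [-42,37,5],"turn": [0,0,0],"hand": 85},{"slide": [0,0,0],"turn": [0,0,0],"hand": 85}])

```text
clock: 2.08
eef_pos: [582.2, 13.1, 185.7]
tool_rot: [3.14, 0.003, 1.427]
force: [0.0, 1.3, -0.0]
width: 85.0
```

```bash
python3 plan.py 647 -74 160 82.2; python3 look.py top1.png|head -4;  python3 - <<'E'
from h import *
im,d=get_image("wrist"); cv2.imwrite("pics/w1.png",im)
E
```

```text
t 2.075 pos [582.2  13.1 185.7] rpy [179.9   0.2  81.7] F [ 0.   1.3 -0. ] w 85.0
turn [ 0.1  0.2 -0.5] slide in target frame [-77.5  76.   25.7] norm 111.5 in current [-76.8  76.6  26. ]
q [-0.09  0.58  0.02  1.76 -0.01  0.8   1.37]
yellow px [390. 200.] 1177 ctr [ 553.4 -292. ] rms 1.61 n 170 zmed 79.5 handle deg 7.155723168763503 n 160 rmax 122.45007067299863
green px [343. 201.] 1122 ctr [ 554.2 -175.6] rms 1.34 n 170 zmed 79.5 handle deg -10.49498952666161 n 151 rmax 122.26624035533575
blue px [152. 210.] 224 ctr [554.5 300.5  51.9] 1.33 mean [554.2 300.7] z 1.4
blue px [185. 206.] 104 ctr [554.2 184.7  52.1] 1.36 mean [562.7 217.6] z 1.5
```

View pics/w1.png

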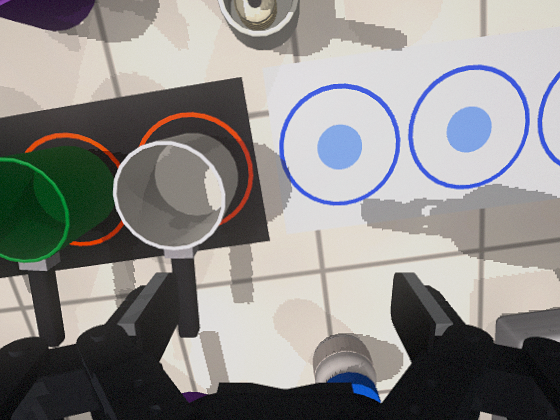

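Wrist view: white pot rim at (170,195) with its handle at (185,295), green to its left, and the blue rings at upper right. I'll refine the white pot from the wrist depth.

```bash
cat > wpot.py <<'E'
from h import *
import sys
# args: expected x y ; from wrist cam
cx,cy=map(float,sys.argv[1:3]); cam=sys.argv[3] if len(sys.argv)>3 else "wrist"
im,d,W,p,c=cloud(cam); Z=W[...,2]; H,S,V=col(im)
if len(sys.argv)>4: cv2.imwrite("pics/"+sys.argv[4],im)
x=np.array([cx,cy])
for _ in range(3):
    r=np.hypot(W[...,0]-x[0],W[...,1]-x[1])
    rim=(Z>75)&(Z<86)&(r>30)&(r<46)&(V>45)
    P=W[rim][:,:2]; x,e=circ(P,38.5)
r=np.hypot(W[...,0]-x[0],W[...,1]-x[1])
hm=(V<70)&(Z>58)&(Z<80)&(r>52)&(r<122)&(W[...,0]>x[0])&(abs(W[...,1]-x[1])<45)
Q=W[hm][:,:2]
v=np.array([1,0.]);
if len(Q)>10:
    vx,vy,px,py=cv2.fitLine(Q.astype(np.float32),cv2.DIST_HUBER,0,.01,.01).ravel()
    print("handle line deg",np.degrees(np.arctan(vy/vx)).round(1),"radial deg",np.degrees(np.arctan2(*(Q.mean(0)-x)[::-1])).round(1),"n",len(Q),"z",np.median(W[hm][:,2]).round(1),"y at r88",(py+(x[0]+88-px)*vy/vx).round(1))
print("ctr",x.round(1),"rms",e.round(2),"n",rim.sum(),"z",np.median(W[rim][:,2]).round(1))
E
python3 wpot.py 560 -62; python3 wpot.py 560 -62 top; python3 wpot.py 560 -62 scene
```

```text
handle line deg -8.0 radial deg -6.0 n 1274 z 68.8 y at r88 -71.8
ctr [559.7 -63.1] rms 1.17 n 1926 z 79.7
handle line deg -8.8 radial deg -7.7 n 155 z 69.6 y at r88 -73.8
ctr [559.6 -61.8] rms 1.03 n 77 z 80.1
handle line deg -7.5 radial deg -9.8 n 296 z 68.0 y at r88 -80.3
ctr [562.1 -63.5] rms 1.4 n 257 z 78.7
```

Call:
play_rows(targets=[{"slide": [-39,38,12],"turn": [0,0,-0.3],"hand": 85},{"slide": [-38,38,12],"turn": [0,0,0],"hand": 85},{"slide": [0,0,30],"turn": [0,0,0],"hand": 85},{"slide": [0,0,30],"turn": [0,0,0],"hand": 85},{"slide": [0,0,0],"turn": [0,0,0],"hand": 85}])

```text
clock: 2.95
eef_pos: [643.4, -65.2, 100.2]
tool_rot: [-3.136, -0.0, 1.443]
force: [0.2, 0.4, 0.0]
width: 84.9
```

```bash
python3 plan.py 647 -74 43 82.2;  python3 - <<'E'
from h import *
im,d=get_image("wrist"); cv2.imwrite("pics/w2.png",im)
E
```

```text
t 2.95 pos [643.4 -65.2 100.2] rpy [-179.7   -0.    82.7] F [0.2 0.4 0. ] w 84.9
turn [-0.3 -0.   0.5] slide in target frame [-8.3  4.7 57.2] norm 58.0 in current [-8.3  5.  57.2]
q [ 0.05  0.78  0.01  1.63 -0.01  0.74  1.51]
```

View pics/w2.png

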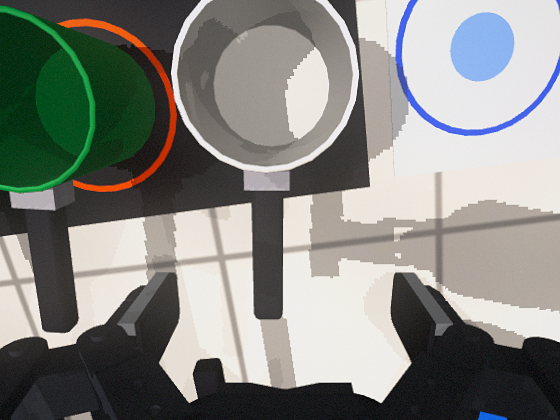

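White pot's handle is at (268,255) between the fingers at (165,300) and (405,300), about 8 mm left of centre, which agrees with the computed shift.

Call:
play_rows(targets=[{"slide": [-8,5,20],"turn": [0,0,0.4],"hand": 85},{"slide": [0,0,20],"turn": [0,0,0],"hand": 85},{"slide": [0,0,17],"turn": [0,0,0],"hand": 85},{"slide": [0,0,0],"turn": [0,0,0],"hand": 85},{"slide": [0,0,0],"turn": [0,0,0],"hand": 30}])

```text
clock: 3.62
eef_pos: [649.8, -75.5, 45.4]
tool_rot: [3.141, -0.0, 1.434]
force: [0.4, -1.0, 0.0]
width: 69.3
```

Call:
play_rows(targets=[{"slide": [0,0,0],"turn": [0,0,0],"hand": 8},{"slide": [0,0,0],"turn": [0,0,0],"hand": 8},{"slide": [0,0,0],"turn": [0,0,0],"hand": 8},{"slide": [0,0,0],"turn": [0,0,0],"hand": 8}])

```text
clock: 4.12
eef_pos: [649.9, -75.6, 45.8]
tool_rot: [3.141, -0.0, 1.434]
force: [0.5, -0.0, 2.2]
width: 14.6
```

```bash
python3 plan.py 647 -74 43 82.2; python3 wpot.py 560 -62 top;python3 - <<'E'
from h import *
im,d=get_image("wrist"); cv2.imwrite("pics/w3.png",im)
E
```

```text
t 4.125 pos [649.9 -75.6  45.8] rpy [179.9  -0.   82.1] F [ 0.5 -0.   2.2] w 14.6
turn [ 0.1 -0.  -0.1] slide in target frame [ 1.2 -3.1  2.8] norm 4.4 in current [ 1.2 -3.1  2.8]
q [ 0.07  0.86  0.01  1.64 -0.01  0.64  1.51]h.py:17: RuntimeWarning: Mean of empty slice.
  c0=np.r_[P.mean(0),40 if r is None else r]
  ret = um.true_divide(
Traceback (most recent call last):
  File "wpot.py", line 11, in <module>
    P=W[rim][:,:2]; x,e=circ(P,38.5)
                        ~~~~^^^^^^^^
  File "h.py", line 21, in circ
    s=least_squares(f,c0,loss='soft_l1',f_scale=2); return s.x,np.sqrt(np.mean(s.fun**2))
ValueError: Initial guess is outside of provided bounds
```

View pics/w3.png

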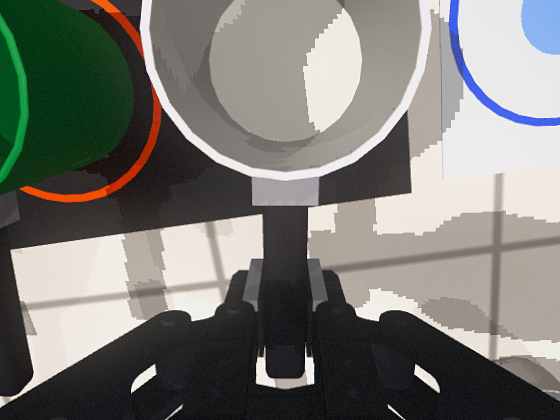

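Call:
play_rows(targets=[{"slide": [6,-1,0],"turn": [0,0,0],"hand": 8},{"slide": [12,-2,0],"turn": [0,0,0],"hand": 8},{"slide": [18,-2.8,0],"turn": [0,0,0],"hand": 8},{"slide": [18,-2.8,0],"turn": [0,0,0],"hand": 8}])

```text
clock: 4.72
eef_pos: [648.3, -19.6, 45.5]
tool_rot: [-3.142, 0.0, 1.434]
force: [0.2, -4.7, 5.5]
width: 14.6
```

```bash
python3 plan.py 644 287 45 82.1
```

```text
t 4.725 pos [648.3 -19.6  45.5] rpy [-180.     0.    82.2] F [ 0.2 -4.7  5.5] w 14.6
turn [-0.   0.   0.1] slide in target frame [303.1 -46.4   0.5] norm 306.7 in current [303.2 -46.    0.4]
q [-0.02  0.85  0.02  1.65 -0.02  0.63  1.44]
```

Call:
play_rows(targets=[{"slide": [20,-3,0],"turn": [0,0,0],"hand": 8},{"slide": [20,-3,0],"turn": [0,0,0],"hand": 8},{"slide": [20,-3,0],"turn": [0,0,0],"hand": 8},{"slide": [20,-3,0],"turn": [0,0,0],"hand": 8},{"slide": [20,-3,0],"turn": [0,0,0],"hand": 8}])

```text
clock: 5.35
eef_pos: [646.6, 81.8, 45.4]
tool_rot: [-3.141, 0.0, 1.435]
force: [-0.1, -4.1, 4.8]
width: 15.0
```

Call:
play_rows(targets=[{"slide": [20,-3,0],"turn": [0,0,0],"hand": 8},{"slide": [20,-3,0],"turn": [0,0,0],"hand": 8},{"slide": [20,-3,0],"turn": [0,0,0],"hand": 8},{"slide": [20,-3,0],"turn": [0,0,0],"hand": 8},{"slide": [20,-3,0],"turn": [0,0,0],"hand": 8}])

```text
clock: 5.98
eef_pos: [644.9, 182.6, 45.3]
tool_rot: [-3.14, 0.001, 1.435]
force: [0.7, -4.3, 5.8]
width: 15.1
```

```bash
python3 plan.py 644 287 45 82.1
```

```text
t 5.975 pos [644.9 182.6  45.3] rpy [-1.799e+02  1.000e-01  8.220e+01] F [ 0.7 -4.3  5.8] w 15.1
turn [-0.1  0.1  0.1] slide in target frame [103.3 -15.2   0.3] norm 104.4 in current [103.3 -15.    0.2]
q [-0.35  0.88  0.06  1.59 -0.07  0.68  1.17]
```

Call:
play_rows(targets=[{"slide": [24,-3.5,0],"turn": [0,0,0],"hand": 8},{"slide": [24,-3.5,0],"turn": [0,0,0],"hand": 8},{"slide": [24,-3.5,0],"turn": [0,0,0],"hand": 8},{"slide": [20,-3,0],"turn": [0,0,0],"hand": 8},{"slide": [11,-1.6,0],"turn": [0,0,0],"hand": 8}])

```text
clock: 6.6
eef_pos: [643.2, 287.8, 45.3]
tool_rot: [-3.139, 0.001, 1.437]
force: [-0.0, -4.7, 6.3]
width: 14.7
```

Call:
play_rows(targets=[{"slide": [0,0,0],"turn": [0,0,0],"hand": 8}])

```text
clock: 6.72
eef_pos: [643.0, 289.1, 45.2]
tool_rot: [-3.139, -0.002, 1.437]
force: [-0.7, -0.4, 5.2]
width: 14.7
```

```bash
python3 plan.py 644 287 45 82.1
python3 - <<'E'
from h import *
for n in ("wrist","top"):
    im,d=get_image(n); cv2.imwrite(f"pics/{n}4.png",im)
E
python3 wpot.py 554 300 scene; python3 wpot.py 554 300 wrist
```

```text
t 6.725 pos [643.  289.1  45.2] rpy [-1.799e+02 -1.000e-01  8.230e+01] F [-0.7 -0.4  5.2] w 14.7
turn [-0.1 -0.1  0.2] slide in target frame [-2.   1.3  0.2] norm 2.3 in current [-2.   1.3  0.2]
q [-0.5   0.92  0.07  1.47 -0.09  0.75  1.05]
handle line deg -6.8 radial deg -12.7 n 180 z 68.0 y at r88 282.2
ctr [555.1 300.8] rms 2.13 n 170 z 78.9
handle line deg -7.8 radial deg -7.7 n 8146 z 68.3 y at r88 288.8
ctr [552.8 300.6] rms 1.15 n 7137 z 79.8
```

View pics/wrist4.png

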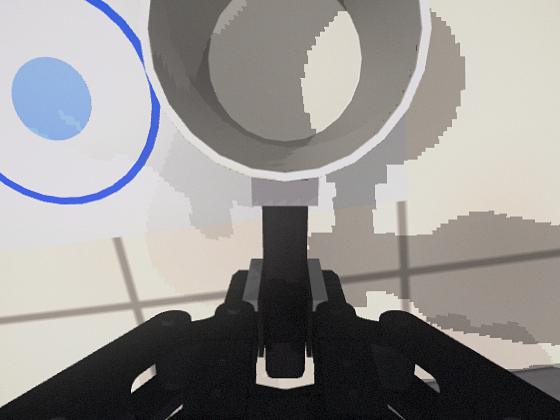

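Wrist view: white pot (285,80) stands in the outer blue ring, at (553,300.6) against a ring centre of (554,300.4). Next I release it and go to green.

Call:
play_rows(targets=[{"slide": [0,0,0],"turn": [0,0,0],"hand": 85},{"slide": [0,0,0],"turn": [0,0,0],"hand": 85},{"slide": [0,0,0],"turn": [0,0,0],"hand": 85},{"slide": [0,0,-20],"turn": [0,0,0],"hand": 85},{"slide": [0,0,-40],"turn": [0,0,0],"hand": 85}])

```text
clock: 7.55
eef_pos: [644.1, 284.9, 105.2]
tool_rot: [-3.139, 0.002, 1.433]
force: [0.0, 0.2, -0.1]
width: 85.1
```

Call:
play_rows(targets=[{"slide": [0,0,-50],"turn": [0,0,2.6],"hand": 85},{"slide": [-50,10,0],"turn": [0,0,0],"hand": 85},{"slide": [-50,10,0],"turn": [0,0,0],"hand": 85},{"slide": [-50,10,0],"turn": [0,0,0],"hand": 85},{"slide": [-50,10,0],"turn": [0,0,0],"hand": 85}])

```text
clock: 8.18
eef_pos: [648.7, 79.8, 157.1]
tool_rot: [3.139, -0.001, 1.388]
force: [1.1, 0.1, 0.0]
width: 84.8
```

Call:
play_rows(targets=[{"slide": [-50,10,0],"turn": [0,0,0],"hand": 85},{"slide": [-50,10,0],"turn": [0,0,0],"hand": 85},{"slide": [-50,10,0],"turn": [0,0,0],"hand": 85},{"slide": [-50,10,0],"turn": [0,0,0],"hand": 85},{"slide": [-30,5,0],"turn": [0,0,0],"hand": 85}])

```text
clock: 8.8
eef_pos: [650.6, -157.4, 157.0]
tool_rot: [3.139, 0.002, 1.384]
force: [0.1, 0.3, -0.4]
width: 85.2
```

```bash
python3 plan.py 641 -191 100 79.6; python3 look.py top5.png; python3 wpot.py 554 -175 wrist
```

```text
t 8.8 pos [ 650.6 -157.4  157. ] rpy [1.799e+02 1.000e-01 7.930e+01] F [ 0.1  0.3 -0.4] w 85.2
turn [ 0.1  0.1 -0.3] slide in target frame [-34.8  -3.4  57. ] norm 66.9 in current [-34.7  -3.3  57.1]
q [ 0.16  0.73  0.06  1.53 -0.05  0.87  1.62]
green px [331. 199.] 253 ctr [ 554.2 -175.7] rms 1.16 n 50 zmed 79.1 handle deg None n 0 rmax 0
white px [142. 203.] 285 ctr [553.3 300.8] rms 2.17 n 208 zmed 79.3 handle deg -8.428235770741193 n 168 rmax 120.12914287439246
blue px [242. 208.] 215 ctr [553.8  70.3  51.8] 1.28 mean [553.5  70.7] z 1.3
blue px [160. 213.] 160 ctr [554.5 300.5  51.9] 1.47 mean [545.2 281.4] z 1.7
blue px [197. 208.] 233 ctr [554.2 185.4  51.9] 1.41 mean [554.7 186.8] z 1.6
blue px [197. 208.] 172 ctr [554.6 185.3  13.3] 4.53 mean [554.4 185.4] z 1.6
blue px [243. 208.] 174 ctr [553.6  69.8  13.3] 4.51 mean [553.6  69.8] z 1.4
red high [263. 250.] 50 [434.4  14.2 189.5] max 192.7
handle line deg -1.7 radial deg -9.9 n 1226 z 68.8 y at r88 -189.1
ctr [ 555.4 -177.3] rms 1.16 n 2659 z 79.7
```

Call:
play_rows(targets=[{"slide": [-35,-3.5,0],"turn": [0,0,-0.3],"hand": 85},{"slide": [0,0,30],"turn": [0,0,0],"hand": 85},{"slide": [0,0,28],"turn": [0,0,0],"hand": 85},{"slide": [0,0,0],"turn": [0,0,0],"hand": 85},{"slide": [0,0,0],"turn": [0,0,0],"hand": 85}])

```text
clock: 9.52
eef_pos: [642.0, -186.2, 98.9]
tool_rot: [3.139, -0.0, 1.394]
force: [0.1, -1.0, 0.2]
width: 85.0
```

```bash
python3 plan.py 641.5 -191.5 43 79.8;  python3 wpot.py 554 -175 wrist w6.png
```

```text
t 9.525 pos [ 642.  -186.2   98.9] rpy [179.9  -0.   79.9] F [ 0.1 -1.   0.2] w 85.0
turn [ 0.1 -0.   0.1] slide in target frame [-5.3  0.4 55.9] norm 56.1 in current [-5.3  0.3 55.9]
q [ 0.21  0.8   0.05  1.57 -0.05  0.76  1.68]
handle line deg -10.0 radial deg -10.6 n 3203 z 68.9 y at r88 -193.7
ctr [ 554.8 -177.3] rms 1.16 n 3940 z 79.7
```

View pics/w6.png

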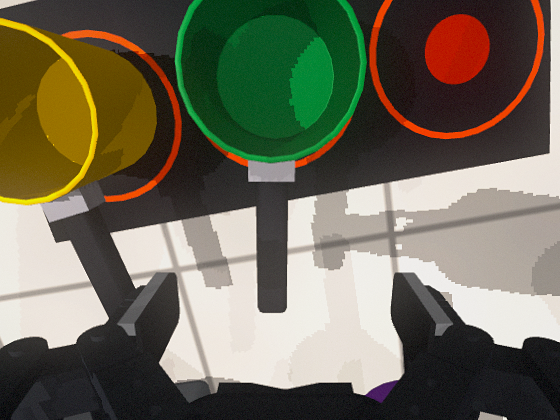

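Wrist view: green handle is at (272,250), and the yellow handle tip at (125,305) is close to the left finger, so I'll narrow the jaws before going down.

Call:
play_rows(targets=[{"slide": [-6,0.5,0],"turn": [0,0,0],"hand": 48},{"slide": [0,0,0],"turn": [0,0,0],"hand": 48},{"slide": [0,0,20],"turn": [0,0,0],"hand": 48},{"slide": [0,0,20],"turn": [0,0,0],"hand": 48},{"slide": [0,0,16],"turn": [0,0,0],"hand": 48}])

```text
clock: 10.2
eef_pos: [639.2, -192.2, 38.7]
tool_rot: [-3.139, -0.0, 1.394]
force: [0.5, 0.0, 0.5]
width: 47.7
```

Call:
play_rows(targets=[{"slide": [0,0,0],"turn": [0,0,0],"hand": 48},{"slide": [0,0,0],"turn": [0,0,0],"hand": 8},{"slide": [0,0,0],"turn": [0,0,0],"hand": 8},{"slide": [0,0,0],"turn": [0,0,0],"hand": 8},{"slide": [0,0,0],"turn": [0,0,0],"hand": 8}])

```text
clock: 10.82
eef_pos: [641.0, -192.9, 42.1]
tool_rot: [3.14, 0.0, 1.394]
force: [-0.2, 0.6, 2.8]
width: 15.2
```

```bash
python3 plan.py 641.5 -191.5 43 79.8;  python3 wpot.py 554 -175 wrist w7.png; python3 wpot.py 554 -175 scene
```

```text
t 10.825 pos [ 641.  -192.9   42.1] rpy [179.9   0.   79.8] F [-0.2  0.6  2.8] w 15.2
turn [0.1 0.  0. ] slide in target frame [ 1.4  0.3 -0.9] norm 1.7 in current [ 1.4  0.3 -0.9]
q [ 0.23  0.88  0.04  1.59 -0.05  0.67  1.69]
handle line deg -10.2 radial deg -10.4 n 8674 z 68.9 y at r88 -193.6
ctr [ 554.2 -177.5] rms 1.15 n 7752 z 79.6
handle line deg 25.8 radial deg -12.4 n 283 z 68.4 y at r88 -206.9
ctr [ 557.1 -177.4] rms 1.38 n 212 z 78.7
```

View pics/w7.png

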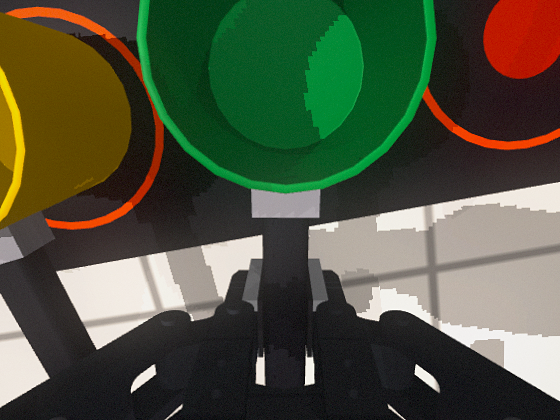

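Green handle is gripped at (285,300); the pot is at (554.5,-177). Sliding +362 mm in y.

Call:
play_rows(targets=[{"slide": [6,-1.1,0],"turn": [0,0,0],"hand": 8},{"slide": [14,-2.5,0],"turn": [0,0,0],"hand": 8},{"slide": [20,-3.6,0],"turn": [0,0,0],"hand": 8},{"slide": [20,-3.6,0],"turn": [0,0,0],"hand": 8},{"slide": [20,-3.6,0],"turn": [0,0,0],"hand": 8}])

```text
clock: 11.55
eef_pos: [640.1, -110.6, 41.7]
tool_rot: [3.141, 0.001, 1.394]
force: [-1.2, -4.6, 5.4]
width: 14.9
```

Call:
play_rows(targets=[{"slide": [20,-3.6,0],"turn": [0,0,0],"hand": 8},{"slide": [20,-3.6,0],"turn": [0,0,0],"hand": 8},{"slide": [20,-3.6,0],"turn": [0,0,0],"hand": 8},{"slide": [20,-3.6,0],"turn": [0,0,0],"hand": 8},{"slide": [20,-3.6,0],"turn": [0,0,0],"hand": 8}])

```text
clock: 12.18
eef_pos: [639.6, -9.1, 41.6]
tool_rot: [-3.141, 0.001, 1.394]
force: [-0.3, -4.4, 5.1]
width: 15.2
```

Call:
play_rows(targets=[{"slide": [20,-3.6,0],"turn": [0,0,0],"hand": 8},{"slide": [20,-3.6,0],"turn": [0,0,0],"hand": 8},{"slide": [20,-3.6,0],"turn": [0,0,0],"hand": 8},{"slide": [20,-3.6,0],"turn": [0,0,0],"hand": 8},{"slide": [20,-3.6,0],"turn": [0,0,0],"hand": 8}])

```text
clock: 12.8
eef_pos: [639.1, 92.3, 41.5]
tool_rot: [-3.14, 0.002, 1.394]
force: [-0.5, -4.1, 6.0]
width: 14.8
```

```bash
python3 plan.py 641 170 43 79.8; python3 look.py top8.png|head -3
```

```text
t 12.8 pos [639.1  92.3  41.5] rpy [-1.799e+02  1.000e-01  7.990e+01] F [-0.5 -4.1  6. ] w 14.8
turn [-0.1  0.1  0.1] slide in target frame [ 76.8 -11.9  -1.5] norm 77.8 in current [ 76.9 -11.8  -1.6]
q [-0.24  0.86  0.1   1.66 -0.12  0.62  1.31]
yellow px [390. 200.] 1171 ctr [ 553.4 -291.7] rms 1.67 n 185 zmed 79.1 handle deg 6.942312245480944 n 159 rmax 122.44761600051947
green px [230. 205.] 603 ctr [552.5 108.7] rms 1.22 n 89 zmed 80.5 handle deg -11.255737353267886 n 71 rmax 79.46001529651832
blue px [250. 209.] 142 ctr [553.8  70.2  51.8] 1.26 mean [549.8  50.1] z 1.3
```

Call:
play_rows(targets=[{"slide": [20,-3.4,0],"turn": [0,0,0],"hand": 8},{"slide": [20,-3.4,0],"turn": [0,0,0],"hand": 8},{"slide": [20,-3.4,0],"turn": [0,0,0],"hand": 8},{"slide": [15,-2,0],"turn": [0,0,0],"hand": 8},{"slide": [0,0,0],"turn": [0,0,0],"hand": 8}])

```text
clock: 13.48
eef_pos: [639.7, 171.2, 41.4]
tool_rot: [-3.139, -0.001, 1.396]
force: [-0.1, 0.4, 5.3]
width: 15.5
```

```bash
python3 plan.py 641 170 43 79.8; python3 wpot.py 554 185 wrist
```

```text
t 13.475 pos [639.7 171.2  41.4] rpy [-1.799e+02 -1.000e-01  8.000e+01] F [-0.1  0.4  5.3] w 15.5
turn [-0.1 -0.1  0.2] slide in target frame [-0.9  1.5 -1.6] norm 2.4 in current [-0.9  1.5 -1.6]
q [-0.37  0.88  0.11  1.61 -0.14  0.66  1.21]
handle line deg -10.1 radial deg -10.2 n 8703 z 68.3 y at r88 170.3
ctr [553.1 186.1] rms 1.16 n 7987 z 79.8
```

Call:
play_rows(targets=[{"slide": [0,0,0],"turn": [0,0,0],"hand": 60},{"slide": [0,0,0],"turn": [0,0,0],"hand": 60},{"slide": [0,0,0],"turn": [0,0,0],"hand": 60},{"slide": [0,0,-20],"turn": [0,0,0],"hand": 60},{"slide": [0,0,-45],"turn": [0,0,0],"hand": 60}])

```text
clock: 14.15
eef_pos: [639.9, 167.4, 106.1]
tool_rot: [-3.138, 0.002, 1.393]
force: [0.4, -0.3, 0.8]
width: 59.7
```

Call:
play_rows(targets=[{"slide": [0,0,-45],"turn": [0,0,0],"hand": 60},{"slide": [0,0,0],"turn": [0,0,-8.5],"hand": 60},{"slide": [0,0,0],"turn": [0,0,-8.5],"hand": 60},{"slide": [-50,-6,0],"turn": [0,0,0],"hand": 60},{"slide": [-50,-6,0],"turn": [0,0,0],"hand": 60}])

```text
clock: 14.78
eef_pos: [641.7, 66.3, 152.9]
tool_rot: [3.14, 0.0, 1.692]
force: [0.0, -0.6, 0.3]
width: 59.8
```

Call:
play_rows(targets=[{"slide": [-50,-6,0],"turn": [0,0,0],"hand": 60},{"slide": [-50,-6,0],"turn": [0,0,0],"hand": 60},{"slide": [-50,-6,0],"turn": [0,0,0],"hand": 60},{"slide": [-50,-6,0],"turn": [0,0,0],"hand": 60},{"slide": [-50,-6,0],"turn": [0,0,0],"hand": 60}])

```text
clock: 15.4
eef_pos: [641.5, -186.7, 153.0]
tool_rot: [3.14, 0.001, 1.69]
force: [0.7, -0.4, 0.5]
width: 59.8
```

Call:
play_rows(targets=[{"slide": [-50,-6,0],"turn": [0,0,0],"hand": 60},{"slide": [-35,-4,0],"turn": [0,0,0],"hand": 60},{"slide": [0,0,0],"turn": [0,0,0],"hand": 60}])

```text
clock: 15.78
eef_pos: [640.3, -276.1, 152.7]
tool_rot: [3.141, 0.004, 1.683]
force: [0.3, -1.0, 0.2]
width: 60.0
```

```bash
python3 plan.py 640.7 -281 100 97; python3 wpot.py 553.4 -292 wrist; python3 wpot.py 553.4 -292 scene; python3 look.py top9.png
```

```text
t 15.775 pos [ 640.3 -276.1  152.7] rpy [180.    0.2  96.5] F [ 0.3 -1.   0.2] w 60.0
turn [ 0.   0.2 -0.5] slide in target frame [-4.9 -0.2 52.7] norm 52.9 in current [-4.7 -0.2 52.7]
q [ 0.36  0.78  0.02  1.45 -0.01  0.92  2.06]
handle line deg 17.1 radial deg 6.9 n 999 z 68.9 y at r88 -278.4
ctr [ 554.3 -293.8] rms 1.14 n 2960 z 79.7
handle line deg 6.5 radial deg 4.5 n 426 z 68.1 y at r88 -288.3
ctr [ 555.7 -293.3] rms 1.33 n 362 z 79.1
yellow px [390. 200.] 1175 ctr [ 553.5 -291.8] rms 1.65 n 177 zmed 79.0 handle deg 7.041866410998469 n 140 rmax 114.60903867813532
green px [192. 205.] 943 ctr [551.8 186.4] rms 1.8 n 138 zmed 79.0 handle deg -10.633598884286243 n 164 rmax 121.43714405968583
white px [141. 203.] 606 ctr [553.2 300.5] rms 2.3 n 215 zmed 79.3 handle deg -8.020111755653101 n 158 rmax 120.17058379650383
blue px [242. 208.] 202 ctr [553.8  70.3  51.9] 1.19 mean [552.1  71.9] z 1.1
blue px [159. 214.] 163 ctr [554.3 300.2  51.8] 1.46 mean [542.6 282.2] z 1.6
blue px [203. 213.] 162 ctr [554.2 185.4  51.9] 1.44 mean [541.1 171.2] z 1.4
blue px [243. 207.] 169 ctr [553.8  69.9  13.1] 4.44 mean [553.8  69.9] z 1.8
red high [263. 250.] 49 [434.3  14.1 190.1] max 193.4
```

Call:
play_rows(targets=[{"slide": [-6,0,20],"turn": [0,0,-0.5],"hand": 60},{"slide": [0,0,30],"turn": [0,0,0],"hand": 60},{"slide": [0,0,0],"turn": [0,0,0],"hand": 60}])

```text
clock: 16.3
eef_pos: [639.8, -274.4, 97.6]
tool_rot: [-3.135, -0.004, 1.7]
force: [0.2, 0.5, -0.4]
width: 60.0
```

```bash
python3 plan.py 641 -282 43 97; python3 wpot.py 553.4 -292 wrist w10.png
```

```text
t 16.3 pos [ 639.8 -274.4   97.6] rpy [-179.6   -0.2   97.4] F [ 0.2  0.5 -0.4] w 60.0
turn [-0.4 -0.2  0.4] slide in target frame [-7.7  0.2 54.6] norm 55.2 in current [-7.9  0.5 54.6]
q [ 0.36  0.84  0.01  1.47 -0.01  0.83  2.07]
handle line deg 6.5 radial deg 6.5 n 3560 z 68.9 y at r88 -283.6
ctr [ 553.7 -293.8] rms 1.16 n 3937 z 79.7
```

View pics/w10.png

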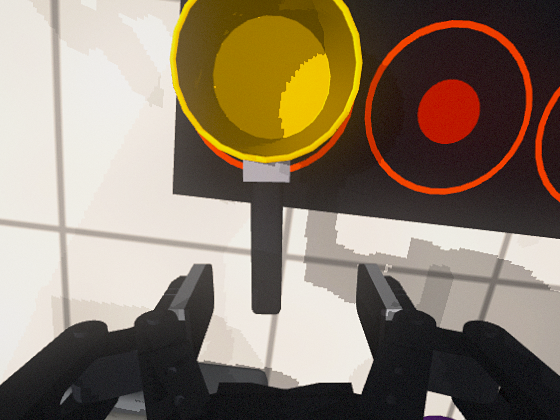

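Yellow handle is at (266,250), fingers at (195,300) and (375,300). It sits about 8 mm left of centre, which agrees with the computed shift.

Call:
play_rows(targets=[{"slide": [-8,0.5,0],"turn": [0,0,0.4],"hand": 60},{"slide": [0,0,20],"turn": [0,0,0],"hand": 60},{"slide": [0,0,20],"turn": [0,0,0],"hand": 60},{"slide": [0,0,14],"turn": [0,0,0],"hand": 60},{"slide": [0,0,0],"turn": [0,0,0],"hand": 60}])

```text
clock: 16.98
eef_pos: [642.4, -283.4, 45.1]
tool_rot: [-3.138, -0.002, 1.692]
force: [-0.4, -0.2, 0.7]
width: 60.0
```

Call:
play_rows(targets=[{"slide": [0,0,0],"turn": [0,0,0],"hand": 8},{"slide": [0,0,0],"turn": [0,0,0],"hand": 8},{"slide": [0,0,0],"turn": [0,0,0],"hand": 8},{"slide": [0,0,0],"turn": [0,0,0],"hand": 8}])

```text
clock: 17.48
eef_pos: [644.3, -284.2, 48.1]
tool_rot: [3.14, 0.001, 1.692]
force: [-0.1, 0.6, 4.0]
width: 14.8
```

```bash
python3 plan.py 641 -282 43 97; python3 wpot.py 553.4 -292 wrist w11.png
```

```text
t 17.475 pos [ 644.3 -284.2   48.1] rpy [179.9   0.   96.9] F [-0.1  0.6  4. ] w 14.8
turn [ 0.1  0.  -0.1] slide in target frame [ 2.6 -3.   5.1] norm 6.5 in current [ 2.6 -3.   5.1]
q [ 0.37  0.91  0.01  1.48 -0.01  0.75  2.08]
handle line deg 6.3 radial deg 6.5 n 7959 z 68.7 y at r88 -284.9
ctr [ 553.4 -294.9] rms 1.13 n 6686 z 79.7
```

View pics/w11.png

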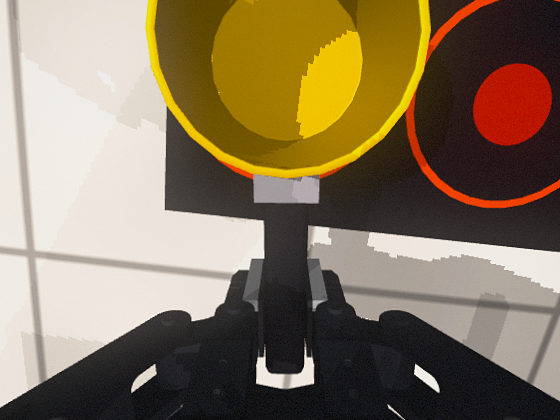

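Call:
play_rows(targets=[{"slide": [6,0.7,0],"turn": [0,0,0],"hand": 8},{"slide": [14,1.7,0],"turn": [0,0,0],"hand": 8},{"slide": [20,2.5,0],"turn": [0,0,0],"hand": 8},{"slide": [20,2.5,0],"turn": [0,0,0],"hand": 8},{"slide": [20,2.5,0],"turn": [0,0,0],"hand": 8}])

```text
clock: 18.15
eef_pos: [644.0, -202.0, 47.7]
tool_rot: [3.141, 0.001, 1.693]
force: [-0.2, -4.0, 5.2]
width: 15.0
```

Call:
play_rows(targets=[{"slide": [20,2.5,0],"turn": [0,0,0],"hand": 8},{"slide": [20,2.5,0],"turn": [0,0,0],"hand": 8},{"slide": [20,2.5,0],"turn": [0,0,0],"hand": 8},{"slide": [20,2.5,0],"turn": [0,0,0],"hand": 8},{"slide": [20,2.5,0],"turn": [0,0,0],"hand": 8}])

```text
clock: 18.77
eef_pos: [643.7, -101.3, 47.6]
tool_rot: [-3.141, 0.0, 1.693]
force: [0.4, -4.9, 6.1]
width: 14.1
```

Call:
play_rows(targets=[{"slide": [20,2.5,0],"turn": [0,0,0],"hand": 8},{"slide": [20,2.5,0],"turn": [0,0,0],"hand": 8},{"slide": [20,2.5,0],"turn": [0,0,0],"hand": 8},{"slide": [20,2.5,0],"turn": [0,0,0],"hand": 8},{"slide": [20,2.5,0],"turn": [0,0,0],"hand": 8}])

```text
clock: 19.4
eef_pos: [643.4, -0.8, 47.5]
tool_rot: [-3.14, 0.001, 1.693]
force: [1.0, -5.2, 5.1]
width: 14.8
```

```bash
python3 plan.py 644 79.3 48 96.9; python3 look.py top12.png|head -3
```

```text
t 19.4 pos [643.4  -0.8  47.5] rpy [-179.9    0.    97. ] F [ 1.  -5.2  5.1] w 14.8
turn [-0.1  0.   0.1] slide in target frame [79.4 10.2 -0.5] norm 80.1 in current [79.4 10.3 -0.6]
q [-0.08  0.85  0.05  1.67 -0.07  0.63  1.71]
```

Call:
play_rows(targets=[{"slide": [20,2.5,0],"turn": [0,0,0],"hand": 8},{"slide": [20,2.5,0],"turn": [0,0,0],"hand": 8},{"slide": [20,2.5,0],"turn": [0,0,0],"hand": 8},{"slide": [18,2.2,0],"turn": [0,0,0],"hand": 8},{"slide": [0,0,0],"turn": [0,0,0],"hand": 8}])

```text
clock: 20.08
eef_pos: [643.1, 81.2, 47.4]
tool_rot: [-3.14, -0.003, 1.695]
force: [-0.6, 1.2, 6.8]
width: 14.7
```

```bash
python3 plan.py 644 79.3 48 96.9;python3 wpot.py 554 70 wrist w13.png; python3 look.py top13.png
```

```text
t 20.075 pos [643.1  81.2  47.4] rpy [-179.9   -0.2   97.1] F [-0.6  1.2  6.8] w 14.7
turn [-0.1 -0.2  0.2] slide in target frame [-2.   0.7 -0.6] norm 2.2 in current [-2.   0.7 -0.6]
q [-0.21  0.85  0.07  1.65 -0.09  0.64  1.6 ]
handle line deg 6.4 radial deg 6.7 n 7870 z 68.2 y at r88 80.4
ctr [552.5  70.2] rms 1.15 n 6901 z 79.8
yellow px [244. 205.] 681 ctr [552.6  72.1] rms 1.19 n 101 zmed 80.4 handle deg None n 0 rmax 0
blue px [252. 215.] 117 ctr [553.9  70.6  52. ] 1.29 mean [534.5  46.6] z 1.1
red high [263. 250.] 50 [434.4  14.1 189.9] max 193.0
```

View pics/top13.png

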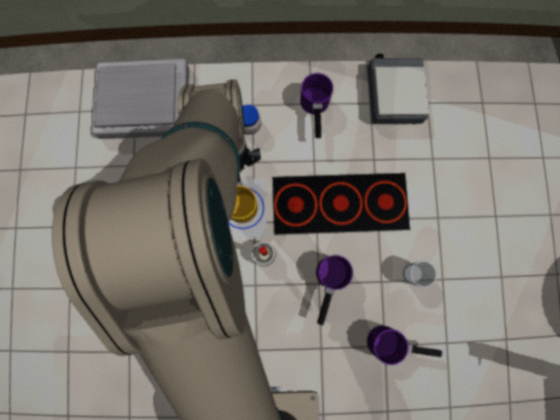

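Top view: yellow is at (243,205) inside the near blue ring and the hot plate is empty. Releasing and rising.

Call:
play_rows(targets=[{"slide": [0,0,0],"turn": [0,0,0],"hand": 60},{"slide": [0,0,0],"turn": [0,0,0],"hand": 60},{"slide": [0,0,0],"turn": [0,0,0],"hand": 60},{"slide": [0,0,-20],"turn": [0,0,0],"hand": 60},{"slide": [0,0,-45],"turn": [0,0,0],"hand": 60}])

```text
clock: 20.8
eef_pos: [643.3, 76.4, 112.1]
tool_rot: [-3.138, -0.0, 1.692]
force: [0.5, 0.3, -0.1]
width: 60.2
```

Call:
play_rows(targets=[{"slide": [0,0,-55],"turn": [0,0,0],"hand": 60},{"slide": [0,0,-55],"turn": [0,0,7],"hand": 60},{"slide": [-34,-50,-10],"turn": [0,0,0],"hand": 60},{"slide": [-34,-40,0],"turn": [0,0,0],"hand": 60},{"slide": [0,0,0],"turn": [0,0,0],"hand": 60}])

```text
clock: 21.42
eef_pos: [551.6, 5.0, 234.2]
tool_rot: [-3.141, 0.001, 1.564]
force: [0.2, -0.2, -0.1]
width: 60.1
```

```bash
python3 plan.py 434 14 215 90
cat > br.py <<'E'
from h import *
import sys
for n in sys.argv[1:]:
    im,d,W,p,c=cloud(n); Z=W[...,2]; H,S,V=col(im); cv2.imwrite(f"pics/br_{n}_{read_state()['clock']:.1f}.png",im)
    near=(abs(W[...,0]-434)<60)&(abs(W[...,1]-14)<60)
    red=((H<8)|(H>172))&(S>120)&near&(Z>65)
    P=W[red]
    for a,b in((70,110),(110,150),(150,182),(182,196)):
        q=P[(P[:,2]>a)&(P[:,2]<b)]
        if len(q)>5: print(n,"red",a,b,len(q),np.median(q,0).round(1))
    t=P[P[:,2]>183]
    if len(t)>8: print("top circ",circ(t[:,:2],8)[0].round(1))
    rim=near&(Z>50)&(Z<60)&~red&(S<70)
    if rim.sum()>20:
        x,e=circ(W[rim][:,:2]); print("holder rim",x.round(1),e.round(2),rim.sum(),np.median(Z[rim]).round(1))
E
python3 br.py top wrist scene; ls pics
```

```text
t 21.425 pos [551.6   5.  234.2] rpy [-1.799e+02  1.000e-01  8.960e+01] F [ 0.2 -0.2 -0.1] w 60.1
turn [-0.1  0.1 -0.4] slide in target frame [   9.  -117.6   19.2] norm 119.5 in current [   8.3 -117.6   19.3]
q [-0.16  0.49  0.14  1.79 -0.08  0.87  1.59]
wrist red 70 110 46 [440.4  16.1  95. ]
wrist red 110 150 139 [440.8  12.5 134.7]
wrist red 150 182 254 [441.1  13.7 168.9]
wrist red 182 196 528 [438.5  14.2 189.3]
top circ [431.8  14.3]
holder rim [434.8  17.8  25.8] 1.72 939 54.8
scene red 70 110 85 [439.7  10.4  93.6]
scene red 110 150 112 [440.   10.  131.2]
scene red 150 182 93 [439.1   9.9 166.3]
scene red 182 196 38 [439.7  11.5 188.5]
top circ [434.6  16. ]
holder rim [436.9  18.3  25.7] 6.17 158 53.7
br_scene_21.6.png
br_top_21.5.png
br_wrist_21.5.png
scene0.npy
scene0.png
top0.npy
top0.png
top1.png
top12.png
top13.png
top4.png
top5.png
top8.png
top9.png
w1.png
w10.png
w11.png
w13.png
w2.png
w3.png
w6.png
w7.png
wrist0.npy
wrist0.png
wrist4.png
```

Call:
play_rows(targets=[{"slide": [3,-40,0],"turn": [0,0,-0.4],"hand": 60},{"slide": [3,-40,0],"turn": [0,0,0],"hand": 60},{"slide": [3,-37,0],"turn": [0,0,0],"hand": 60},{"slide": [0,0,10],"turn": [0,0,0],"hand": 60},{"slide": [0,0,0],"turn": [0,0,0],"hand": 60}])

```text
clock: 22.2
eef_pos: [439.0, 18.0, 222.1]
tool_rot: [3.141, -0.0, 1.578]
force: [-0.1, -0.3, -0.5]
width: 59.8
```

```bash
python3 plan.py 434 14 131 90; python3 br.py wrist; ls pics/br_w*
```

```text
t 22.2 pos [439.   18.  222.1] rpy [180.   -0.   90.4] F [-0.1 -0.3 -0.5] w 59.8
turn [ 0.  -0.   0.4] slide in target frame [-4.  -5.  91.1] norm 91.3 in current [-4.  -5.1 91.1]
q [-0.21  0.35  0.13  2.09 -0.07  0.71  1.55]
wrist red 70 110 149 [427.6  13.9  95.5]
wrist red 110 150 305 [427.8  14.2 132.3]
wrist red 150 182 402 [427.8  14.7 167.9]
wrist red 182 196 715 [432.6  14.5 189.7]
top circ [435.1   9.7]
holder rim [434.5  17.9  25.7] 3.68 830 54.9
pics/br_wrist_21.5.png
pics/br_wrist_22.2.png
```

```bash
cp $(ls -t pics/br_w*|head -1) pics/b.png
```

```text
(no output)
```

View pics/b.png

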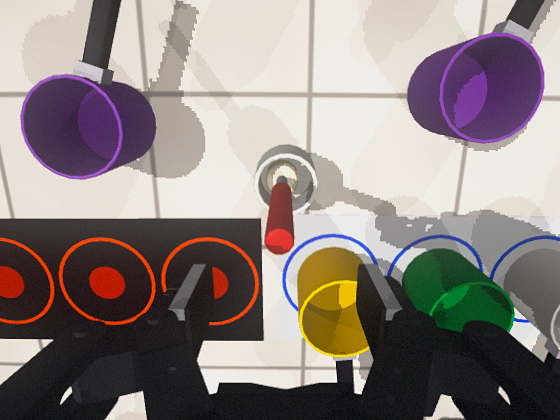

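Wrist view: red brush top is at (280,240) between the fingers, head in the holder at (285,180). Adjust and descend.

Call:
play_rows(targets=[{"slide": [-3.5,-4.5,0],"turn": [0,0,0.4],"hand": 60},{"slide": [0,0,30],"turn": [0,0,0],"hand": 60},{"slide": [0,0,30],"turn": [0,0,0],"hand": 60},{"slide": [0,0,30],"turn": [0,0,0],"hand": 60},{"slide": [0,0,0],"turn": [0,0,0],"hand": 60}])

```text
clock: 22.88
eef_pos: [432.1, 13.4, 130.9]
tool_rot: [-3.137, 0.001, 1.569]
force: [-0.9, 0.0, 0.7]
width: 60.3
```

```bash
python3 plan.py 434.3 14.2 131 90; python3 br.py wrist
```

```text
t 22.875 pos [432.1  13.4 130.9] rpy [-179.8    0.    89.9] F [-0.9  0.   0.7] w 60.3
turn [-0.2  0.  -0.1] slide in target frame [ 0.8  2.2 -0.1] norm 2.4 in current [ 0.8  2.2 -0.1]
q [-0.17  0.51  0.1   2.2  -0.11  0.45  1.59]
wrist red 70 110 562 [427.8  14.5  95.7]
wrist red 110 150 1317 [427.4  14.4 134. ]
wrist red 150 182 2363 [427.6  14.3 168.8]
wrist red 182 196 2013 [429.7  14.2 189. ]
top circ [436.1  14.7]
holder rim [434.   18.   25.4] 4.48 1588 54.8
```

Call:
play_rows(targets=[{"slide": [0.8,1.5,0],"turn": [0,0,0],"hand": 60},{"slide": [0,0,0],"turn": [0,0,0],"hand": 30},{"slide": [0,0,0],"turn": [0,0,0],"hand": 8},{"slide": [0,0,0],"turn": [0,0,0],"hand": 8},{"slide": [0,0,0],"turn": [0,0,0],"hand": 8}])

```text
clock: 23.55
eef_pos: [435.1, 14.7, 132.9]
tool_rot: [3.14, -0.0, 1.57]
force: [-0.5, 0.4, 6.1]
width: 14.7
```

Call:
play_rows(targets=[{"slide": [0,0,0],"turn": [0,0,0],"hand": 8},{"slide": [0,0,0],"turn": [0,0,0],"hand": 8}])

```text
clock: 23.8
eef_pos: [435.1, 14.7, 132.9]
tool_rot: [3.14, -0.0, 1.57]
force: [-0.4, -0.0, 6.0]
width: 14.7
```

```bash
python3 plan.py 434.3 14.2 131 90; python3 br.py wrist scene
```

```text
t 23.8 pos [435.1  14.7 132.9] rpy [179.9  -0.   89.9] F [-0.4 -0.   6. ] w 14.7
turn [ 0.1 -0.  -0.1] slide in target frame [-0.5 -0.8  1.9] norm 2.2 in current [-0.5 -0.8  1.9]
q [-0.17  0.5   0.1   2.19 -0.11  0.45  1.59]
wrist red 70 110 564 [428.   14.3  95.8]
wrist red 110 150 1252 [427.6  14.3 134.2]
wrist red 150 182 2201 [427.7  14.3 169.5]
wrist red 182 196 2526 [431.3  14.  189.4]
top circ [435.8  13.9]
holder rim [434.1  18.   25.5] 4.39 1559 54.8
scene red 70 110 86 [440.4   9.9  93.9]
scene red 110 150 66 [440.9  10.2 122.5]
scene red 150 182 32 [443.6  15.5 166.1]
scene red 182 196 8 [443.   12.3 184.9]
top circ [440.6   8.4]
holder rim [437.   18.5  25.6] 5.76 144 53.8
```

Call:
play_rows(targets=[{"slide": [0,0,-15],"turn": [0,0,0],"hand": 8},{"slide": [0,0,-25],"turn": [0,0,0],"hand": 8},{"slide": [0,0,-30],"turn": [0,0,0],"hand": 8},{"slide": [0,0,-30],"turn": [0,0,0],"hand": 8},{"slide": [0,0,-10],"turn": [0,0,0],"hand": 8}])

```text
clock: 24.52
eef_pos: [435.4, 14.6, 243.7]
tool_rot: [3.139, -0.0, 1.57]
force: [-0.6, 0.3, -1.1]
width: 14.7
```

```bash
python3 plan.py 553 300.6 243 90; python3 look.py top14.png
python3 - <<'E'
from h import *
for n in("scene","wrist"):
    im,d=get_image(n); cv2.imwrite(f"pics/{n}14.png",im)
E
```

```text
t 24.525 pos [435.4  14.6 243.7] rpy [179.8  -0.   89.9] F [-0.6  0.3 -1.1] w 14.7
turn [ 0.2 -0.  -0.1] slide in target frame [286.  117.6   0.7] norm 309.2 in current [286.1 117.3   1.1]
q [-0.21  0.31  0.15  2.07 -0.07  0.76  1.55]
green px [186. 203.] 640 ctr [552. 185.] rms 1.51 n 93 zmed 79.9 handle deg -9.435527796779171 n 159 rmax 122.588561701814
white px [144. 201.] 358 ctr [553.4 300.9] rms 2.22 n 196 zmed 79.3 handle deg -8.285120085590941 n 166 rmax 120.07019954639317
blue px [159. 213.] 151 ctr [554.4 300.4  51.8] 1.39 mean [544.  283.4] z 1.7
blue px [184. 223.] 43 ctr [551.9 187.6  48.8] 1.69 mean [517.1 219. ] z 1.7
```

View pics/scene14.png

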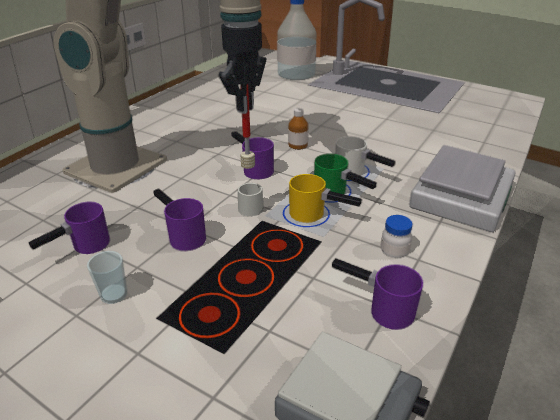

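View pics/wrist14.png

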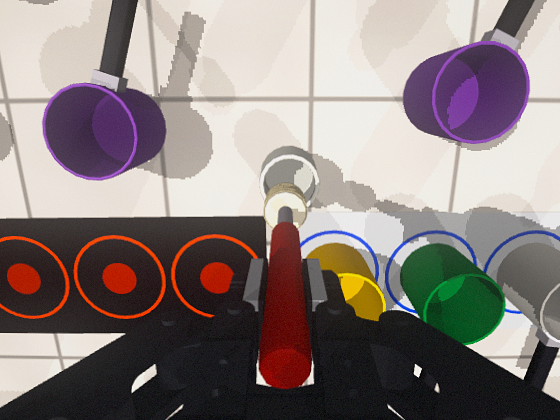

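The scene view shows the brush held upright at (247,120) out of the empty holder (250,200). All three pots are in blue rings. Now to white.

Call:
play_rows(targets=[{"slide": [36,14.7,0],"turn": [0,0,0],"hand": 8},{"slide": [36,14.7,0],"turn": [0,0,0],"hand": 8},{"slide": [36,14.7,0],"turn": [0,0,0],"hand": 8},{"slide": [36,14.7,0],"turn": [0,0,0],"hand": 8},{"slide": [36,14.7,0],"turn": [0,0,0],"hand": 8}])

```text
clock: 25.3
eef_pos: [507.9, 195.3, 240.4]
tool_rot: [-3.139, 0.001, 1.57]
force: [0.5, 0.2, -0.7]
width: 14.6
```

Call:
play_rows(targets=[{"slide": [36,14.7,0],"turn": [0,0,0],"hand": 8},{"slide": [36,14.7,0],"turn": [0,0,0],"hand": 8},{"slide": [32,14.7,0],"turn": [0,0,0],"hand": 8},{"slide": [0,0,0],"turn": [0,0,0],"hand": 8},{"slide": [0,0,0],"turn": [0,0,0],"hand": 8}])

```text
clock: 25.92
eef_pos: [551.7, 297.1, 240.5]
tool_rot: [-3.139, 0.003, 1.569]
force: [-0.7, 0.6, -0.2]
width: 14.2
```

```bash
python3 plan.py 553 300.6 243 90; python3 wpot.py 553 300.6 wrist w15.png; python3 wpot.py 553 300.6 scene s15.png
```

```text
t 25.925 pos [551.7 297.1 240.5] rpy [-1.798e+02  1.000e-01  8.990e+01] F [-0.7  0.6 -0.2] w 14.2
turn [-0.2  0.1 -0.1] slide in target frame [ 3.5  1.3 -2.5] norm 4.5 in current [ 3.5  1.3 -2.5]
q [-0.61  0.59  0.11  1.57 -0.07  0.99  1.1 ]
ctr [552.7 300.3] rms 1.07 n 1044 z 79.8
handle line deg -6.2 radial deg -10.8 n 161 z 67.5 y at r88 283.3
ctr [554.2 300.7] rms 2.41 n 166 z 78.8
```

View pics/w15.png

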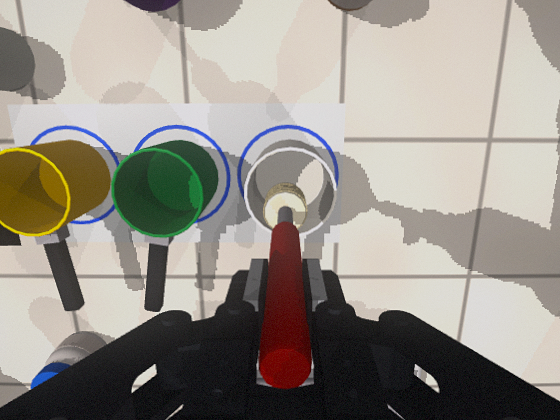

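View pics/s15.png

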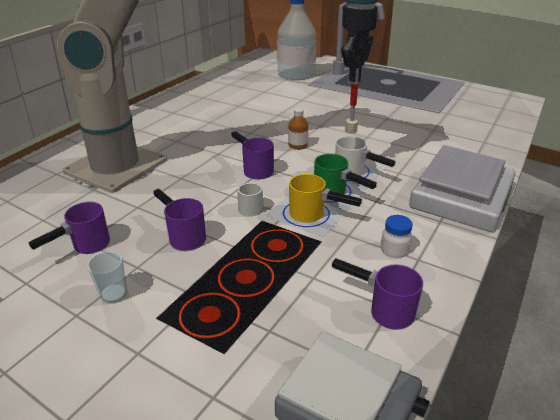

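The brush is over the white pot, head at (285,200) in the rim centred (290,192). Pushing down.

Call:
play_rows(targets=[{"slide": [3.5,1.3,0],"turn": [0,0,0],"hand": 8},{"slide": [0,0,20],"turn": [0,0,0],"hand": 8},{"slide": [0,0,25],"turn": [0,0,0],"hand": 8},{"slide": [0,0,25],"turn": [0,0,0],"hand": 8},{"slide": [0,0,25],"turn": [0,0,0],"hand": 8}])

```text
clock: 26.65
eef_pos: [554.0, 301.7, 146.9]
tool_rot: [3.141, -0.0, 1.569]
force: [0.2, 0.1, -1.3]
width: 14.7
```

Call:
play_rows(targets=[{"slide": [0,0,8],"turn": [0,0,0],"hand": 8},{"slide": [0,0,4],"turn": [0,0,0],"hand": 8},{"slide": [0,0,2],"turn": [0,0,0],"hand": 8},{"slide": [0,0,0],"turn": [0,0,0],"hand": 8}])

```text
clock: 27.15
eef_pos: [554.3, 302.2, 134.0]
tool_rot: [3.141, -0.001, 1.57]
force: [-0.8, 0.5, -0.1]
width: 14.4
```

Call:
play_rows(targets=[{"slide": [0,0,2],"turn": [0,0,0],"hand": 8},{"slide": [0,0,2],"turn": [0,0,0],"hand": 8},{"slide": [0,0,0],"turn": [0,0,0],"hand": 8}])

```text
clock: 27.52
eef_pos: [555.3, 302.6, 133.0]
tool_rot: [3.138, -0.002, 1.57]
force: [-2.8, -1.4, 17.8]
width: 14.9
```

Call:
play_rows(targets=[{"slide": [0,0,-15],"turn": [0,0,0],"hand": 8},{"slide": [0,0,-25],"turn": [0,0,0],"hand": 8},{"slide": [0,0,-25],"turn": [0,0,0],"hand": 8},{"slide": [0,0,-9],"turn": [0,0,0],"hand": 8},{"slide": [0,0,0],"turn": [0,0,0],"hand": 8}])

```text
clock: 28.15
eef_pos: [554.0, 302.1, 203.7]
tool_rot: [3.141, -0.001, 1.57]
force: [0.0, 0.4, -0.6]
width: 14.5
```

```bash
python3 plan.py 553 300.6 205 90; python3 wpot.py 553 300.6 wrist w16.png; python3 wpot.py 553 300.6 scene s16.png
python3 - <<'E'
import cv2
im=cv2.imread("pics/s16.png")[60:240,260:440]; cv2.imwrite("pics/s16c.png",cv2.resize(im,None,fx=3,fy=3))
E
```

```text
t 28.15 pos [554.  302.1 203.7] rpy [180.   -0.   89.9] F [ 0.   0.4 -0.6] w 14.5
turn [ 0.  -0.  -0.1] slide in target frame [-1.5 -1.  -1.3] norm 2.2 in current [-1.5 -1.  -1.3]
q [-0.61  0.63  0.11  1.61 -0.08  0.91  1.1 ]
ctr [552.6 300.4] rms 1.06 n 1357 z 79.8
handle line deg -6.9 radial deg -11.2 n 164 z 67.2 y at r88 283.1
ctr [553.9 301.1] rms 1.92 n 137 z 78.8
```

View pics/s16c.png

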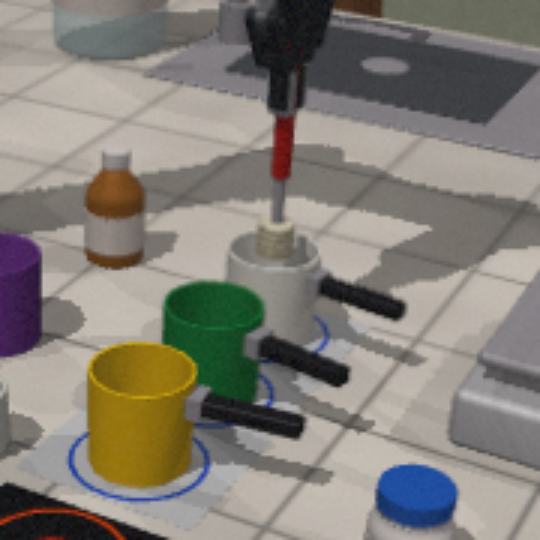

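The brush foot is level with the white pot's rim, at (275,250) in the crop. Pushing down again.

Call:
play_rows(targets=[{"slide": [-1.5,-1,20],"turn": [0,0,0],"hand": 8},{"slide": [0,0,25],"turn": [0,0,0],"hand": 8},{"slide": [0,0,20],"turn": [0,0,0],"hand": 8},{"slide": [0,0,6],"turn": [0,0,0],"hand": 8},{"slide": [0,0,2],"turn": [0,0,0],"hand": 8}])

```text
clock: 28.88
eef_pos: [553.2, 300.0, 132.9]
tool_rot: [3.141, 0.0, 1.569]
force: [-5.2, -4.2, 31.5]
width: 14.5
```

Call:
play_rows(targets=[{"slide": [0,0,1.5],"turn": [0,0,0],"hand": 8},{"slide": [0,0,0],"turn": [0,0,0],"hand": 8}])

```text
clock: 29.12
eef_pos: [553.4, 300.1, 132.9]
tool_rot: [3.14, -0.001, 1.569]
force: [-6.4, -5.1, 29.5]
width: 14.4
```

Call:
play_rows(targets=[{"slide": [0,0,-20],"turn": [0,0,0],"hand": 8},{"slide": [0,0,-30],"turn": [0,0,0],"hand": 8},{"slide": [0,0,-30],"turn": [0,0,0],"hand": 8},{"slide": [0,0,-32],"turn": [0,0,0],"hand": 8},{"slide": [0,0,0],"turn": [0,0,0],"hand": 8}])

```text
clock: 29.75
eef_pos: [554.1, 301.0, 242.7]
tool_rot: [3.138, -0.002, 1.57]
force: [0.4, -0.6, -0.8]
width: 14.4
```

Call:
play_rows(targets=[{"slide": [-38,0,0],"turn": [0,0,0],"hand": 8},{"slide": [-38,0,0],"turn": [0,0,0],"hand": 8},{"slide": [-38,0,0],"turn": [0,0,0],"hand": 8},{"slide": [-38,0,0],"turn": [0,0,0],"hand": 8},{"slide": [-38,0,0],"turn": [0,0,0],"hand": 8}])

```text
clock: 30.38
eef_pos: [551.6, 109.0, 239.0]
tool_rot: [-3.139, 0.001, 1.57]
force: [-0.2, -0.8, -0.8]
width: 14.5
```

Call:
play_rows(targets=[{"slide": [-38,0,0],"turn": [0,0,0],"hand": 8},{"slide": [0,0,0],"turn": [0,0,0],"hand": 8},{"slide": [0,0,0],"turn": [0,0,0],"hand": 8}])

```text
clock: 30.75
eef_pos: [552.0, 73.2, 239.7]
tool_rot: [-3.14, -0.001, 1.57]
force: [-0.5, 0.7, -1.6]
width: 15.0
```

```bash
python3 plan.py 552.5 70.2 240 90; python3 wpot.py 553 70 wrist w17.png; python3 wpot.py 553 70 scene s17.png; python3 look.py
```

```text
t 30.75 pos [552.   73.2 239.7] rpy [-179.9   -0.    90. ] F [-0.5  0.7 -1.6] w 15.0
turn [-0.1 -0.  -0. ] slide in target frame [-3.   0.5 -0.3] norm 3.0 in current [-3.   0.5 -0.3]
q [-0.26  0.49  0.12  1.77 -0.07  0.89  1.46]
ctr [552.   70.1] rms 1.06 n 1053 z 79.8
handle line deg 6.7 radial deg 4.3 n 242 z 67.6 y at r88 75.4
ctr [554.1  70.4] rms 1.44 n 220 z 78.7
yellow px [245. 207.] 548 ctr [551.4  72.3] rms 1.07 n 71 zmed 79.8 handle deg None n 0 rmax 0
blue px [254. 213.] 102 ctr [553.8  70.6  52. ] 1.21 mean [538.1  40.1] z 1.6
red high [234. 195.] 6 [545.4  70.1 207.9] max 216.1
```

View pics/w17.png

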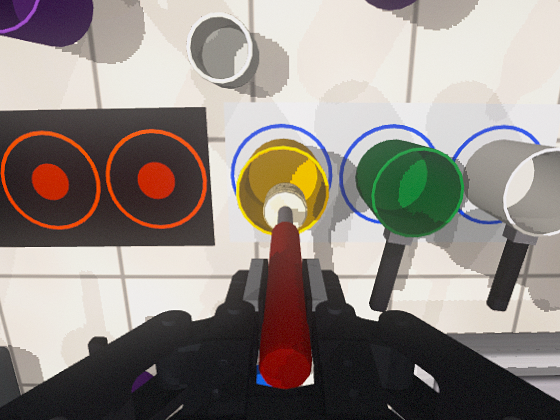

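View pics/s17.png

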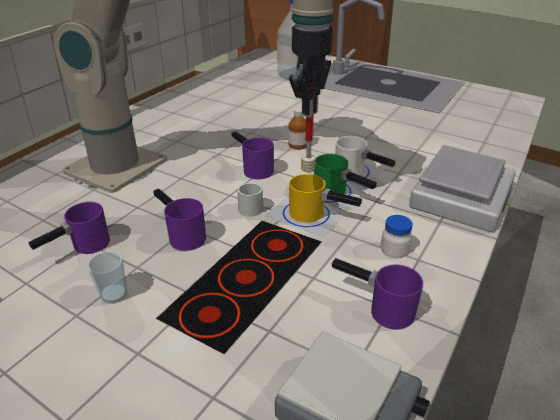

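The brush head (285,200) is over the yellow pot's rim (285,190), and all three pots are still in place. Pushing down in yellow.

Call:
play_rows(targets=[{"slide": [-3,0.5,0],"turn": [0,0,0],"hand": 8},{"slide": [0,0,20],"turn": [0,0,0],"hand": 8},{"slide": [0,0,25],"turn": [0,0,0],"hand": 8},{"slide": [0,0,25],"turn": [0,0,0],"hand": 8},{"slide": [0,0,25],"turn": [0,0,0],"hand": 8}])

```text
clock: 31.52
eef_pos: [553.3, 69.8, 145.1]
tool_rot: [3.141, -0.0, 1.57]
force: [1.2, 0.5, -0.3]
width: 14.2
```

Call:
play_rows(targets=[{"slide": [0,0,8],"turn": [0,0,0],"hand": 8},{"slide": [0,0,4],"turn": [0,0,0],"hand": 8},{"slide": [0,0,2],"turn": [0,0,0],"hand": 8},{"slide": [0,0,1],"turn": [0,0,0],"hand": 8},{"slide": [0,0,0],"turn": [0,0,0],"hand": 8}])

```text
clock: 32.15
eef_pos: [554.1, 69.5, 133.0]
tool_rot: [3.139, -0.001, 1.57]
force: [-1.8, 0.0, 8.2]
width: 14.4
```

Call:
play_rows(targets=[{"slide": [0,0,1.5],"turn": [0,0,0],"hand": 8},{"slide": [0,0,0],"turn": [0,0,0],"hand": 8}])

```text
clock: 32.4
eef_pos: [554.7, 69.6, 132.9]
tool_rot: [3.137, -0.001, 1.57]
force: [-4.2, -0.2, 19.5]
width: 14.7
```

Call:
play_rows(targets=[{"slide": [0,0,-15],"turn": [0,0,0],"hand": 8},{"slide": [0,0,-25],"turn": [0,0,0],"hand": 8},{"slide": [0,0,-25],"turn": [0,0,0],"hand": 8},{"slide": [0,0,-9],"turn": [0,0,0],"hand": 8},{"slide": [0,0,0],"turn": [0,0,0],"hand": 8}])

```text
clock: 33.02
eef_pos: [553.5, 69.5, 203.9]
tool_rot: [3.14, -0.0, 1.57]
force: [-0.5, -0.2, -0.8]
width: 14.6
```

```bash
python3 plan.py 553 70.3 205 90; python3 wpot.py 553 70 wrist
```

```text
t 33.025 pos [553.5  69.5 203.9] rpy [179.9  -0.   89.9] F [-0.5 -0.2 -0.8] w 14.6
turn [ 0.1 -0.  -0.1] slide in target frame [ 0.8 -0.5 -1.1] norm 1.4 in current [ 0.8 -0.5 -1.1]
q [-0.25  0.53  0.11  1.81 -0.08  0.8   1.47]
ctr [552.   70.1] rms 1.07 n 1335 z 79.8
```

Call:
play_rows(targets=[{"slide": [0.5,-1,20],"turn": [0,0,0],"hand": 8},{"slide": [0,0,25],"turn": [0,0,0],"hand": 8},{"slide": [0,0,20],"turn": [0,0,0],"hand": 8},{"slide": [0,0,6],"turn": [0,0,0],"hand": 8},{"slide": [0,0,2],"turn": [0,0,0],"hand": 8}])

```text
clock: 33.7
eef_pos: [552.4, 69.7, 132.8]
tool_rot: [3.141, -0.0, 1.569]
force: [-7.4, -1.7, 37.8]
width: 14.5
```

Call:
play_rows(targets=[{"slide": [0,0,0.5],"turn": [0,0,0],"hand": 8},{"slide": [0,0,0],"turn": [0,0,0],"hand": 8}])

```text
clock: 33.95
eef_pos: [552.3, 69.7, 132.9]
tool_rot: [3.141, -0.0, 1.569]
force: [-5.8, -0.6, 30.0]
width: 14.4
```

Call:
play_rows(targets=[{"slide": [0,0,-20],"turn": [0,0,0],"hand": 8},{"slide": [0,0,-30],"turn": [0,0,0],"hand": 8},{"slide": [0,0,-30],"turn": [0,0,0],"hand": 8},{"slide": [0,0,-32],"turn": [0,0,0],"hand": 8},{"slide": [0,0,0],"turn": [0,0,0],"hand": 8}])

```text
clock: 34.58
eef_pos: [553.4, 70.0, 243.4]
tool_rot: [3.138, -0.001, 1.57]
force: [-0.2, 0.3, -0.7]
width: 14.5
```

Call:
play_rows(targets=[{"slide": [38,0,0],"turn": [0,0,0],"hand": 8},{"slide": [38,0,0],"turn": [0,0,0],"hand": 8},{"slide": [38,0,0],"turn": [0,0,0],"hand": 8},{"slide": [0,0,0],"turn": [0,0,0],"hand": 8},{"slide": [0,0,0],"turn": [0,0,0],"hand": 8}])

```text
clock: 35.2
eef_pos: [551.5, 183.0, 240.3]
tool_rot: [-3.139, 0.002, 1.57]
force: [-0.0, -0.7, -0.9]
width: 14.6
```

```bash
python3 plan.py 552.8 186 240 90; python3 wpot.py 553 186 wrist w18.png; python3 wpot.py 553 186 scene s18.png
```

```text
t 35.2 pos [551.5 183.  240.3] rpy [-1.799e+02  1.000e-01  8.990e+01] F [-0.  -0.7 -0.9] w 14.6
turn [-0.1  0.1 -0.1] slide in target frame [3.  1.3 0.3] norm 3.3 in current [3.  1.3 0.3]
q [-0.44  0.52  0.12  1.7  -0.07  0.92  1.27]
ctr [552.9 185.8] rms 1.07 n 1047 z 79.8
handle line deg -10.8 radial deg -13.3 n 203 z 67.1 y at r88 164.7
ctr [555.2 186.8] rms 1.68 n 184 z 78.4
```

View pics/w18.png

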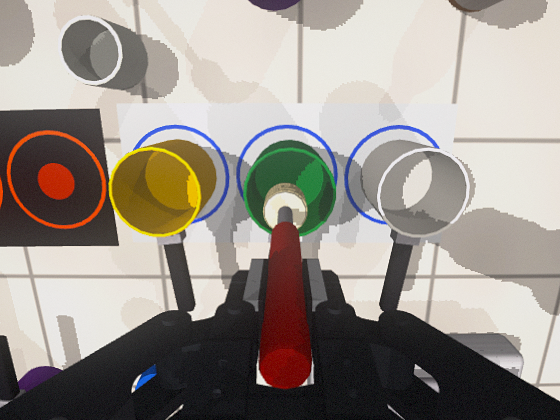

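View pics/s18.png

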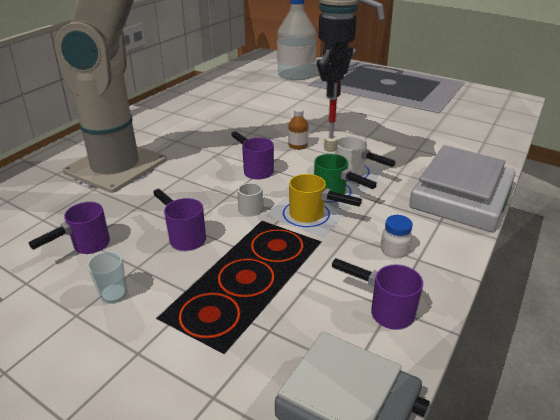

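The brush head (285,200) is over the green rim (290,190), yellow and white unchanged. Pushing down in green.

Call:
play_rows(targets=[{"slide": [3,1,0],"turn": [0,0,0],"hand": 8},{"slide": [0,0,20],"turn": [0,0,0],"hand": 8},{"slide": [0,0,25],"turn": [0,0,0],"hand": 8},{"slide": [0,0,25],"turn": [0,0,0],"hand": 8},{"slide": [0,0,25],"turn": [0,0,0],"hand": 8}])

```text
clock: 35.92
eef_pos: [553.6, 186.5, 146.2]
tool_rot: [3.141, -0.0, 1.569]
force: [0.3, 0.6, -0.9]
width: 14.5
```

Call:
play_rows(targets=[{"slide": [0,0,8],"turn": [0,0,0],"hand": 8},{"slide": [0,0,4],"turn": [0,0,0],"hand": 8},{"slide": [0,0,3],"turn": [0,0,0],"hand": 8},{"slide": [0,0,1.5],"turn": [0,0,0],"hand": 8},{"slide": [0,0,0],"turn": [0,0,0],"hand": 8}])

```text
clock: 36.55
eef_pos: [554.5, 187.1, 133.0]
tool_rot: [3.138, -0.001, 1.569]
force: [-2.1, -1.4, 11.1]
width: 14.7
```

Call:
play_rows(targets=[{"slide": [0,0,1.2],"turn": [0,0,0],"hand": 8},{"slide": [0,0,0],"turn": [0,0,0],"hand": 8}])

```text
clock: 36.8
eef_pos: [555.0, 187.2, 132.9]
tool_rot: [3.137, -0.002, 1.569]
force: [-3.5, -1.1, 18.2]
width: 14.7
```

Call:
play_rows(targets=[{"slide": [0,0,-15],"turn": [0,0,0],"hand": 8},{"slide": [0,0,-25],"turn": [0,0,0],"hand": 8},{"slide": [0,0,-25],"turn": [0,0,0],"hand": 8},{"slide": [0,0,-9],"turn": [0,0,0],"hand": 8},{"slide": [0,0,0],"turn": [0,0,0],"hand": 8}])

```text
clock: 37.42
eef_pos: [553.5, 187.1, 203.7]
tool_rot: [3.14, -0.001, 1.57]
force: [0.7, 0.3, -0.8]
width: 14.4
```

```bash
python3 plan.py 553 186 205 90; python3 wpot.py 553 186 wrist
```

```text
t 37.425 pos [553.5 187.1 203.7] rpy [179.9  -0.   89.9] F [ 0.7  0.3 -0.8] w 14.4
turn [ 0.1 -0.  -0.1] slide in target frame [-1.1 -0.5 -1.3] norm 1.8 in current [-1.1 -0.5 -1.3]
q [-0.44  0.57  0.11  1.74 -0.08  0.84  1.27]
ctr [552.8 185.9] rms 1.06 n 1344 z 79.8
```

Call:
play_rows(targets=[{"slide": [-1,-1,20],"turn": [0,0,0],"hand": 8},{"slide": [0,0,25],"turn": [0,0,0],"hand": 8},{"slide": [0,0,20],"turn": [0,0,0],"hand": 8},{"slide": [0,0,6],"turn": [0,0,0],"hand": 8},{"slide": [0,0,2],"turn": [0,0,0],"hand": 8}])

```text
clock: 38.1
eef_pos: [552.7, 185.6, 132.9]
tool_rot: [3.141, -0.0, 1.569]
force: [-5.5, -3.0, 37.1]
width: 14.8
```

Call:
play_rows(targets=[{"slide": [0,0,0.5],"turn": [0,0,0],"hand": 8},{"slide": [0,0,0],"turn": [0,0,0],"hand": 8}])

```text
clock: 38.35
eef_pos: [552.5, 185.6, 132.9]
tool_rot: [3.141, -0.0, 1.569]
force: [-6.0, -2.5, 29.9]
width: 14.3
```

Call:
play_rows(targets=[{"slide": [0,0,-20],"turn": [0,0,0],"hand": 8},{"slide": [0,0,-30],"turn": [0,0,0],"hand": 8},{"slide": [0,0,-30],"turn": [0,0,0],"hand": 8},{"slide": [0,0,-32],"turn": [0,0,0],"hand": 8},{"slide": [0,0,0],"turn": [0,0,0],"hand": 8}])

```text
clock: 38.98
eef_pos: [553.5, 186.3, 243.2]
tool_rot: [3.138, -0.001, 1.57]
force: [0.3, 0.2, -1.0]
width: 14.9
```

```bash
python3 plan.py 435.5 17 240 90; python3 look.py top19.png
```

```text
t 38.975 pos [553.5 186.3 243.2] rpy [ 1.798e+02 -1.000e-01  8.990e+01] F [ 0.3  0.2 -1. ] w 14.9
turn [ 0.2 -0.1 -0.1] slide in target frame [-169.3 -118.     3.2] norm 206.4 in current [-169.4 -117.8    2.6]
q [-0.45  0.52  0.12  1.7  -0.07  0.92  1.27]
yellow px [240. 204.] 951 ctr [551.5  71.6] rms 1.28 n 150 zmed 79.5 handle deg 6.01930380249599 n 141 rmax 122.65405852205139
green px [194. 207.] 725 ctr [552.7 186.9] rms 1.6 n 111 zmed 79.6 handle deg -11.196123548074619 n 131 rmax 121.89075482832996
white px [143. 208.] 582 ctr [553.3 300.5] rms 1.86 n 164 zmed 79.2 handle deg -82.78715387515852 n 15 rmax 80.97610378602158
blue px [204. 213.] 160 ctr [554.1 185.1  51.8] 1.44 mean [541.4 168.2] z 1.4
blue px [246. 215.] 148 ctr [553.9  70.4  51.9] 1.34 mean [534.5  60.6] z 1.2
blue px [159. 219.] 120 ctr [554.4 300.4  51.8] 1.35 mean [530.9 282.8] z 1.8
red high [170. 190.] 3 [536.2 170.8 311.7] max 312.4
red high [178. 194.] 22 [547.4 181.7 211.1] max 230.9
```

All pots still stand in their rings. Taking the brush back to the holder.

Call:
play_rows(targets=[{"slide": [-34,-24,0],"turn": [0,0,0],"hand": 8},{"slide": [-34,-24,0],"turn": [0,0,0],"hand": 8},{"slide": [-34,-24,0],"turn": [0,0,0],"hand": 8},{"slide": [-34,-24,0],"turn": [0,0,0],"hand": 8},{"slide": [-33,-22,0],"turn": [0,0,0],"hand": 8}])

```text
clock: 39.65
eef_pos: [431.8, 15.9, 240.1]
tool_rot: [-3.138, 0.001, 1.57]
force: [0.7, -1.2, -0.6]
width: 14.1
```

Call:
play_rows(targets=[{"slide": [0,0,20],"turn": [0,0,0],"hand": 8},{"slide": [0,0,0],"turn": [0,0,0],"hand": 8},{"slide": [0,0,0],"turn": [0,0,0],"hand": 8}])

```text
clock: 40.02
eef_pos: [434.0, 17.5, 221.2]
tool_rot: [-3.14, 0.0, 1.571]
force: [0.5, 0.2, -0.2]
width: 14.5
```

```bash
python3 plan.py 435.5 17 133 90
python3 - <<'E'
from h import *
im,d,W,p,c=cloud("wrist"); cv2.imwrite("pics/w20.png",im); H,S,V=col(im); Z=W[...,2]
near=(abs(W[...,0]-434)<45)&(abs(W[...,1]-16)<45)
rim=near&(Z>50)&(Z<58)&(S<70); x,e=circ(W[rim][:,:2]);print("holder",x,e,rim.sum())
hd=near&(Z>75)&(Z<130)&(S<130)&(V>80); print("head",hd.sum(),np.nanmedian(W[hd],0),np.nanmin(W[hd],0),np.nanmax(W[hd],0))
im,d=get_image("scene"); cv2.imwrite("pics/s20.png",cv2.resize(im[60:240,160:340],None,fx=3,fy=3))
E
```

```text
t 40.025 pos [434.   17.5 221.2] rpy [-179.9    0.    90. ] F [ 0.5  0.2 -0.2] w 14.5
turn [-0.1  0.  -0. ] slide in target frame [-0.5  1.5 88.2] norm 88.2 in current [-0.5  1.6 88.2]
q [-0.21  0.34  0.13  2.1  -0.07  0.7   1.54]
holder [434.43374116  17.72767668  25.78970458] 1.2107625220786258 676
head 1386 [427.24474967  16.67957905 122.71196326] [417.85464813   1.60142902  96.00207863] [445.53831134  31.69539218 129.76869374]
```

View pics/w20.png

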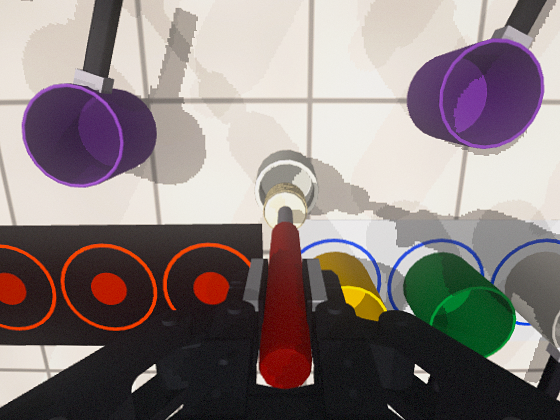

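View pics/s20.png

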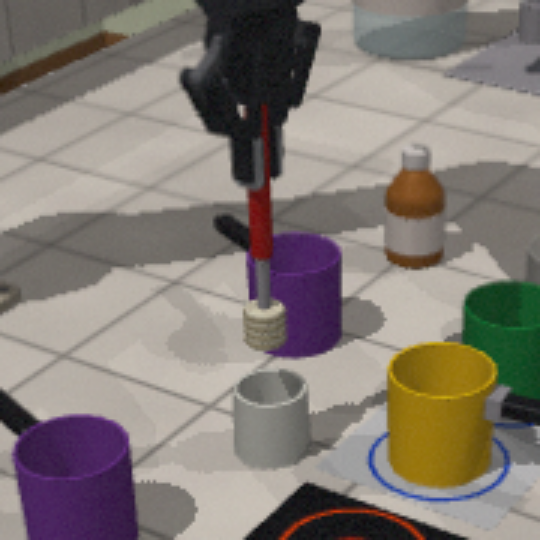

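Head centre is about (433,16.6) and holder (434.4,17.7), well within the 9 mm play. Lowering.

Call:
play_rows(targets=[{"slide": [0.5,0.5,20],"turn": [0,0,0],"hand": 8},{"slide": [0,0,20],"turn": [0,0,0],"hand": 8},{"slide": [0,0,20],"turn": [0,0,0],"hand": 8},{"slide": [0,0,20],"turn": [0,0,0],"hand": 8},{"slide": [0,0,5],"turn": [0,0,0],"hand": 8}])

```text
clock: 40.75
eef_pos: [434.2, 17.9, 135.9]
tool_rot: [-3.14, 0.0, 1.57]
force: [-0.0, -0.2, -0.7]
width: 14.5
```

Call:
play_rows(targets=[{"slide": [0,0,2],"turn": [0,0,0],"hand": 8},{"slide": [0,0,0],"turn": [0,0,0],"hand": 8},{"slide": [0,0,0],"turn": [0,0,0],"hand": 8}])

```text
clock: 41.12
eef_pos: [435.0, 17.6, 135.2]
tool_rot: [3.14, -0.0, 1.57]
force: [-0.1, -0.3, -0.9]
width: 14.2
```

Call:
play_rows(targets=[{"slide": [0,0,1.5],"turn": [0,0,0],"hand": 8},{"slide": [0,0,1],"turn": [0,0,0],"hand": 8},{"slide": [0,0,0],"turn": [0,0,0],"hand": 8}])

```text
clock: 41.5
eef_pos: [435.1, 17.5, 132.9]
tool_rot: [3.14, -0.0, 1.57]
force: [-1.2, -0.6, 9.3]
width: 14.2
```

Call:
play_rows(targets=[{"slide": [0,0,-0.5],"turn": [0,0,0],"hand": 24},{"slide": [0,0,0],"turn": [0,0,0],"hand": 60},{"slide": [0,0,0],"turn": [0,0,0],"hand": 60},{"slide": [0,0,0],"turn": [0,0,0],"hand": 60}])

```text
clock: 42.0
eef_pos: [434.5, 17.5, 132.5]
tool_rot: [-3.141, 0.0, 1.57]
force: [-0.1, 0.4, -0.2]
width: 60.1
```

```bash
python3 plan.py 435.1 17.5 230 90; python3 br.py wrist scene;cp $(ls -t pics/br_w*|head -1) pics/b2.png
```

```text
t 42.0 pos [434.5  17.5 132.5] rpy [-180.     0.    89.9] F [-0.1  0.4 -0.2] w 60.1
turn [-0.   0.  -0.1] slide in target frame [ -0.    0.6 -97.5] norm 97.5 in current [ -0.    0.6 -97.5]
q [-0.17  0.5   0.1   2.19 -0.11  0.45  1.58]
wrist red 70 110 554 [428.   17.2  95.8]
wrist red 110 150 1262 [427.7  17.6 133.9]
wrist red 150 182 2246 [427.8  17.2 168.8]
wrist red 182 196 2445 [430.8  17.2 189.4]
top circ [436.  17.]
holder rim [434.2  17.9  25.5] 4.64 1561 54.8
scene red 70 110 81 [439.9  12.5  93.1]
scene red 110 150 113 [440.   13.  130.2]
scene red 150 182 102 [440.   13.6 166.8]
scene red 182 196 26 [441.6  15.2 187.7]
top circ [434.3  15.9]
holder rim [436.3  18.6  25.5] 7.0 147 53.7
```

View pics/b2.png

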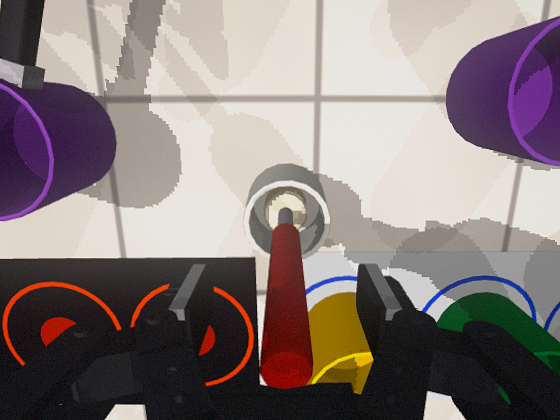

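The brush stands upright and free in the holder at (285,215). Now straight up, then aside for a clear view.

Call:
play_rows(targets=[{"slide": [0,0,-20],"turn": [0,0,0],"hand": 60},{"slide": [0,0,-30],"turn": [0,0,0],"hand": 60},{"slide": [0,0,-30],"turn": [0,0,0],"hand": 60},{"slide": [0,0,-40],"turn": [0,0,0],"hand": 60},{"slide": [0,0,-40],"turn": [0,0,0],"hand": 60}])

```text
clock: 42.72
eef_pos: [434.2, 17.5, 293.8]
tool_rot: [-3.141, 0.0, 1.57]
force: [0.4, 0.4, -0.2]
width: 59.8
```

Call:
play_rows(targets=[{"slide": [-45,0,0],"turn": [0,0,0],"hand": 60},{"slide": [-45,0,0],"turn": [0,0,0],"hand": 60},{"slide": [-45,0,0],"turn": [0,0,0],"hand": 60},{"slide": [-45,0,0],"turn": [0,0,0],"hand": 60},{"slide": [-45,0,0],"turn": [0,0,0],"hand": 60}])

```text
clock: 43.35
eef_pos: [434.1, -208.7, 292.5]
tool_rot: [3.142, -0.0, 1.57]
force: [0.7, -0.0, 0.4]
width: 59.8
```

Call:
play_rows(targets=[{"slide": [-40,0,0],"turn": [0,0,0],"hand": 60},{"slide": [-40,0,0],"turn": [0,0,0],"hand": 60},{"slide": [0,0,0],"turn": [0,0,0],"hand": 60},{"slide": [0,0,0],"turn": [0,0,0],"hand": 60},{"slide": [0,0,0],"turn": [0,0,0],"hand": 60}])

```text
clock: 43.98
eef_pos: [434.5, -286.0, 292.5]
tool_rot: [-3.141, -0.001, 1.572]
force: [0.5, 0.0, -1.1]
width: 59.9
```

```bash
python3 plan.py 435.1 -100 230 90; python3 look.py top21.png; python3 br.py top scene; cp $(ls -t pics/br_s*|head -1) pics/s21.png
```

```text
t 43.975 pos [ 434.5 -286.   292.5] rpy [-1.80e+02 -1.00e-01  9.01e+01] F [ 0.5  0.  -1.1] w 59.9
turn [-0.  -0.1  0.1] slide in target frame [186.    0.6  62.5] norm 196.2 in current [186.    0.8  62.7]
q [ 0.34  0.38  0.27  1.8  -0.12  0.98  2.23]
yellow px [240. 204.] 941 ctr [551.2  71.6] rms 1.34 n 132 zmed 79.7 handle deg 6.021015111136438 n 143 rmax 122.92821577288102
green px [192. 205.] 982 ctr [552.2 186.3] rms 1.71 n 158 zmed 79.1 handle deg -10.306195829866715 n 157 rmax 122.60483943240605
white px [144. 204.] 726 ctr [553.1 300.6] rms 2.28 n 214 zmed 79.0 handle deg -8.09319868838742 n 163 rmax 120.24222147447247
blue px [164. 194.] 51 ctr [556.5 299.9  50. ] 1.46 mean [593.5 272.4] z 1.8
blue px [204. 214.] 174 ctr [554.2 185.5  52. ] 1.53 mean [540.8 168.4] z 1.6
blue px [246. 215.] 168 ctr [554.   70.5  51.9] 1.48 mean [534.1  61. ] z 1.3
blue px [156. 223.] 97 ctr [553.9 300.2  51.4] 1.31 mean [518.2 289.7] z 1.6
red high [261. 250.] 47 [434.5  17.9 189.9] max 193.4
top red 182 196 44 [434.6  18.  190.3]
top circ [438.6  15.1]
holder rim [435.4  19.5  25.3] 1.29 120 55.4
scene red 70 110 79 [439.8  13.3  94.4]
scene red 110 150 114 [440.1  12.5 130. ]
scene red 150 182 98 [439.2  12.8 166.5]
scene red 182 196 38 [438.2  15.1 189. ]
top circ [435.4  20.2]
holder rim [436.6  18.3  25.8] 6.68 145 53.6
```

View pics/top21.png

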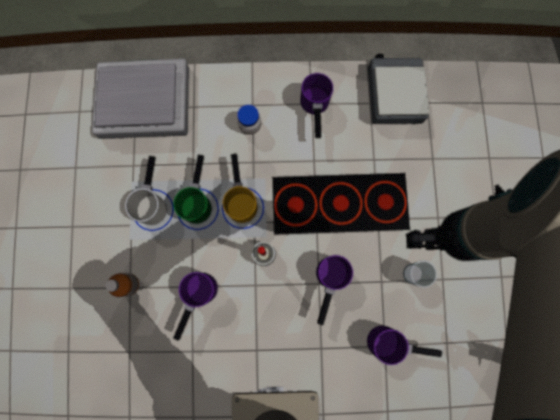

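View pics/s21.png

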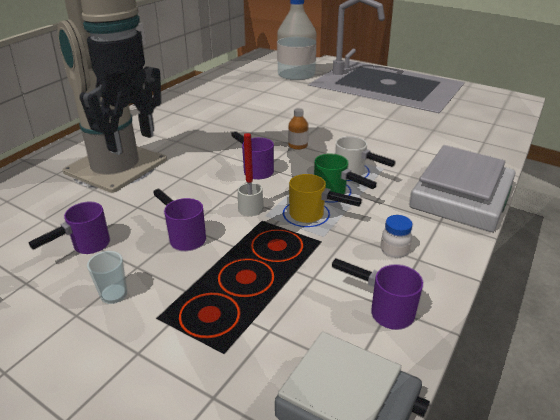

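Final views: the three pots stand upright with their centres within about 3 mm of the ring centres, the brush stands in the holder, and the bystanders and arm are clear. Handing in.

```bash
python3 -c "
from cell import *
print(finish_job())"
```

```text
the job is handed in; nothing more can be done
None
```

The job is done and handed in at about 44 s. I slid all three pots by their handles from the red rings to the blue ones: white to the far ring, green to the middle, yellow to the one next to the hot plate.

**Scrubbing:** I then scrubbed white, yellow and green in that order. In each pot the brush pressed the bottom twice, at about 18–38 N. Between the two presses its foot came up to about 76 mm, against a rim at 80 mm. The brush is back in its holder.

**Last checks:**
- **Pots:** the rims measured (553, 301), (552, 186) and (551, 72) mm, at about 79 mm height. The ring centres are (554, 300), (554, 185) and (554, 70), so the pots are within about 3 mm and upright.
- **Brush:** it stands upright, with its top at (434.5, 18, 190) mm over the holder at about (435, 18).
- **Bystanders and forces:** the bottle, cup, jar and purple pots look unmoved in the pictures. The highest wrist force I saw was about 38 N.
- **Knock:** I saw no pot knocked aside.

The top and wrist cameras disagreed by 1–2 mm on the pot centres, which fits the calibration tolerance. The scene camera read up to about 3 mm off in x and gave some poor handle angles, so I did not rely on it for grasping.

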